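Make up a brass melting charge on a spring scale

ROBOT

A 7-joint arm with a two-finger parallel gripper is mounted at the origin on the work surface. World frame = base frame: x ahead of the robot, y to its left, z up, the work surface at z = 0. Lengths are in m, angles in rad, forces in N, time in s.
With the tool pointing down it reaches from about 0.4 to 0.875 m from the base axis. Payload 19.3 kg.
Tool frame: the origin (TCP) lies at the very end of the fingers, on their centre line; the grasp point (between the pads) lies 19 mm behind it; z points along the fingers, y is the line along which they close (so a half turn about z gives the same grasp; the last joint's range is limited). The gripper opens to 85 mm and grips with 20 to 120 N. Pads are 22 mm wide; open, the fingers measure 114 mm over their backs; the gripper's body (76 mm by 85 mm) begins 54 mm behind the grasp point. The pads swing forward as they close: fully open they stand 13 mm farther back than shut.
Start: joints at [-0.07, 0.521, -0.036, 1.599, 0.021, 1.021, -0.113], TCP at [0.625, -0, 0.231] pointing down, gripper open.
Joint ranges: [-2.91, 2.91], [-0.3, 2.13], [-1.5, 1.42], [0.17, 2.43], [-1.26, 4.41], [0.16, 1.93], [-2.52, 2.52]. Speed limits (rad/s): [1.89, 1.89, 2.39, 2.39, 3.01, 3.01, 3.01].

INTERFACE

Orientations are given as [roll, pitch, yaw] about the fixed x, y, z axes, in that order (R = Rz(yaw) Ry(pitch) Rx(roll)).
In Python, from workcell import observe, grab_frame, job_done gives the robot as it stands.
- The arm moves only by the tool move_arm, never from a script. Its argument "plan" is a list that holds one entry, the list of rows, each a list of 7 numbers: the shift along the tool's x, y, z each as a share of 0.02 m, from -1 to 1, then the turn, a rotation vector about the tool's x, y, z each as a share of 6 degrees, from -1 to 1, then the opening, from -1 (shut) to 1 (fully open). A call has exactly 10 rows; each row shifts and turns the commanded pose from where the row before left it, along the tool's axes as they then stand; what a row does not reach is not made up. A row lasts 1/10 s, in which the tool goes at most 50 mm and 8.59 degrees, less where a joint would pass 70% of its speed; a pose out of reach is approached as far as the arm can. A call with a number of a shift or a turn outside -1 to 1 is refused whole. A call with a gripper value outside its range is refused whole. The fingers move at their own pace and stop on an object; "grip_force" is the grip in N (left out, the last holds). Time passes only in rows, so rows that do not move let the fingers close, or fill a call up. It gives the time, the measured TCP pose, the force, the opening and the grip force at its end, in the units of the state.
- observe(): the state, without advancing time (a new reading comes with each control period).
- grab_frame(name): name is "scene" or "side" or "wrist"; returns a dict with "color" (480x640x3 uint8, red, green, blue), "intrinsics" (3x3 intrinsics, pixels), "position" and "orientation" of the camera in the world; the wrist camera has in their place "tool_from_camera" (4x4, takes a point from camera to tool coordinates, whose origin is the TCP and whose axes are the flange's). Camera axes: x right, y down, z forward; pixel columns grow to the right and rows downward; lengths in m; the calibration is good to about 2 mm. A picture is of the moment at which its call begins: read the wrist's pose just before it. There is no depth.
- job_done(): hands the job in; it is judged then, once.
The state is a dict: "clock": time; "qpos": joint angles; "qd": joint speeds; "joint_efforts": joint torques, N m; "position": TCP position; "tool_rot": TCP orientation; "force": force on the tool from outside, world axes, zero at the start; "moment": the same for the moment, N m; "grip_width": finger opening in m; "finger_force": force on a finger pad.
Only numpy, scipy, OpenCV 4.12 (cv2) and the standard library are available. Lean on these libraries where they do the work, as an engineer would, in place of code of your own. Each camera call takes 0.05 s, during which the arm holds its last target. There are 200 camera calls.

TASK

Make up the 300 g charge for the next brass melt: leave the casting button on the spring scale and add ingots from the turntable to the pan until it settles with its pointer between the two heavy lines. Put every other ingot into the slide-cover box and leave its cover fully shut. Do not load or press the pan down to its stop, and leave the loupe and jar alone.

Things in the scene. Friction and masses are not known exactly. Their poses are not given: they have to be found in the camera images.
- pan (a joint): Deflection of the sprung scale pan, m: 0 unloaded, grows as the pan sinks, straight down; 0.090 is its lower stop. The spring is linear and damped, 50 N/m (19.6 mm per 100 g), and takes about 1.5 s to settle. The 300 g charge is 0.0589; the two heavy lines on the pointer plate stand at 0.0529 and 0.0649.
- pan_floor (a point): Centre of the flat floor of the scale's round aluminium pan, on the floor's upper face: 165 mm above the bench when unloaded (106 mm at 300 g); moves with the pan, turned like the scale. Inner radius 90 mm; the rim stands 12 mm above the floor, its outer radius is 94 mm.
- scale: Grey scale housing, 150 x 150 x 65 mm, fixed; origin on the bench under the pan's centre. 108 mm out on its +x side an upright white pointer plate, 54 mm wide, its top 183 mm above the bench: fine lines every 10 mm, two heavy black lines with a grey band between. The pan's red pointer bar, level with the pan floor, runs in front.
- stand: Pedestal of the grey turntable, fixed to the bench; origin on the bench on the turntable's axis (vertical). The disc turns freely at a touch; its flat upper face is 50 mm above the bench, inner radius 136 mm, with a rim 6 mm high and 4 mm thick.
- large1: Large brass ingot, a plain bar 40 x 22 x 16 mm (its x, y, z), about 120 g (within 6 %). Origin: centre of its underside. One or two large ingots are present, lying loose on the turntable at the start; None if absent.
- large2: Large brass ingot, a plain bar 40 x 22 x 16 mm (its x, y, z), about 120 g (within 6 %). Origin: centre of its underside. One or two large ingots are present, lying loose on the turntable at the start; None if absent.
- small1: Small brass ingot, a plain bar 26 x 16 x 11 mm (its x, y, z), about 40 g (within 6 %). Origin: centre of its underside. Four or five small ingots are present, lying loose on the turntable at the start; None if absent.
- small2: Small brass ingot, a plain bar 26 x 16 x 11 mm (its x, y, z), about 40 g (within 6 %). Origin: centre of its underside. Four or five small ingots are present, lying loose on the turntable at the start; None if absent.
- small3: Small brass ingot, a plain bar 26 x 16 x 11 mm (its x, y, z), about 40 g (within 6 %). Origin: centre of its underside. Four or five small ingots are present, lying loose on the turntable at the start; None if absent.
- small4: Small brass ingot, a plain bar 26 x 16 x 11 mm (its x, y, z), about 40 g (within 6 %). Origin: centre of its underside. Four or five small ingots are present, lying loose on the turntable at the start; None if absent.
- small5: Small brass ingot, a plain bar 26 x 16 x 11 mm (its x, y, z), about 40 g (within 6 %). Origin: centre of its underside. Four or five small ingots are present, lying loose on the turntable at the start; None if absent.
- button: Brass casting button, a round lump 40 mm wide and 26 mm high with a stub on top, of unknown weight (about 100 to 180 g), already standing on the scale pan, 45 to 70 mm from its centre on the side towards the robot; it stays there. Origin: centre of its underside.
- stockbox: Open-topped wooden compartment, fixed to the bench; origin under the compartment's centre, on the bench. Outside 140 (x) x 150 (y) x 46 mm high, walls and floor 5 mm (inner floor 5 mm above the bench, inside 130 x 140 mm). Two runners, outer faces 83 mm either side of the centre line, top 50 mm above the bench, carry the cover out along its +x, to 210 mm from the origin.
- cover (a joint): Position of the box's flat sliding cover, m: 0 fully shut, grows as the cover slides along the box's +x; 0.135 fully open, stays where it is left (friction about 1.5 N). The cover is 140 x 148 x 4 mm, its underside 47 mm above the bench.
- cover_grip (a point): Middle of the top of the upright grip bar on the cover, 75 mm above the bench, over the cover's centre; moves with the cover, turned like the box. The bar is 14 mm thick along the box's x (the sliding direction), 50 mm long along y and 24 mm high above the cover's face.
- loupe: Bystander: black eye loupe, 32 mm wide, 34 mm high. Origin: centre of its underside.
- jar: Bystander: small closed jar, 56 mm wide, 60 mm high. Origin: centre of its underside.

How it is judged:
By the outcome, as a careful person would: the job done as asked, in the order asked, and still so for the second after the job is handed in, with the robot touching nothing.
Of large1, large2 only 1 to 2 are there at a start; the rules pass over those that are not, and their reading is None.
Of small1, small2, small3, small4, small5 only 4 to 5 are there at a start; the rules pass over those that are not, and their reading is None.
At some moment in a run one of large1, large2, small1, small2, small3, small4, small5 may be knocked a few centimetres aside while the robot is not near it.
It also fails if it takes over 210 s, if anything falls off the work surface, if the arm or the gripper's body presses on something with over 40 N, if the wrist force passes 120 N, or if a joint passes its speed limit or range.

## Working session

There is one attempt and no reset: what is moved stays moved. The work goes in short steps, Python scripts to look and compute and a tool call to move; the robot and the scene stay as the last step left them, time stands still between calls to the robot, and variables do not carry over. Pictures are saved under pics/ and viewed, at most 14 in all, crops included, and the job is handed in when it is done.

Besides the shell and the picture viewer there is one more tool, called after "Request:" as name(argument=value, ...) on one line, values as JSON. move_arm: Moves the arm, as the interface text tells. Shift numbers are shares of 0.02 m and turn numbers shares of 6 degrees, none past 1 either way. Its arguments: {"type":"object","properties":{"plan":{"type":"array"},"grip_force":{"type":"number"}},"required":["plan"]}

```bash
mkdir -p pics; ls
cat > h.py <<'E'
import numpy as np, cv2
from scipy.spatial.transform import Rotation as R
from workcell import observe, grab_frame, job_done
np.set_printoptions(precision=4,suppress=True)
def frame(name):
    s=observe(); f=grab_frame(name); K=np.array(f["intrinsics"]); 
    if name=="wrist":
        T=np.array(f["tool_from_camera"]); W=np.eye(4); W[:3,:3]=rot(s["tool_rot"]); W[:3,3]=s["position"]; M=W@T
    else:
        M=np.eye(4); M[:3,:3]=rot(f["orientation"]); M[:3,3]=f["position"]
    return cv2.cvtColor(np.array(f["color"]),cv2.COLOR_RGB2BGR),K,M
def rot(o):
    o=np.array(o,float)
    if o.shape==(3,3): return o
    if o.shape==(4,): return R.from_quat(o).as_matrix()
    return R.from_euler('xyz',o).as_matrix()
def ray(K,M,uv):
    d=M[:3,:3]@(np.linalg.inv(K)@np.array([uv[0],uv[1],1.])); return M[:3,3],d/np.linalg.norm(d)
def onplane(K,M,uv,z):
    c,d=ray(K,M,uv); return c+d*(z-c[2])/d[2]
def proj(K,M,P):
    p=M[:3,:3].T@(np.array(P)-M[:3,3]); p=K@p; return p[:2]/p[2]
E
python3 - <<'E'
from h import *
s=observe(); print({k:s[k] for k in ("clock","position","tool_rot","force","grip_width")})
for n in ("scene","side","wrist"):
    f=grab_frame(n); print(n,np.array(f["intrinsics"]).tolist(),f.get("position"),f.get("orientation"),f.get("tool_from_camera"))
    cv2.imwrite(f"pics/{n}0.png",cv2.cvtColor(np.array(f["color"]),cv2.COLOR_RGB2BGR))
E
```

```text
pics
{'clock': 0.0, 'position': array([ 0.6247, -0.    ,  0.2307]), 'tool_rot': array([-3.1405,  0.0001,  1.5708]), 'force': array([ 0.3218, -0.3998, -0.4314]), 'grip_width': 0.0854593500846292}
scene [[441.3360891243096, 0.0, 314.67512956455187], [0.0, 441.3360891243096, 236.0565871643368], [0.0, 0.0, 1.0]] [1.1816 0.4668 0.7472] [-2.2516 -0.0098  2.2135] None
side [[529.5523504548812, 0.0, 314.486707656987], [0.0, 529.5523504548812, 242.89115394671927], [0.0, 0.0, 1.0]] [0.4938 0.6408 0.8094] [-2.4219 -0.0145 -3.0061] None
wrist [[343.9496596773728, 0.0, 321.7312140090258], [0.0, 343.9496596773728, 243.22351524447186], [0.0, 0.0, 1.0]] None None [[ 0.     -0.9617 -0.2742  0.0708]
 [ 1.     -0.0001  0.0003 -0.0012]
 [-0.0003 -0.2742  0.9617 -0.1424]
 [ 0.      0.      0.      1.    ]]
```

View pics/scene0.png

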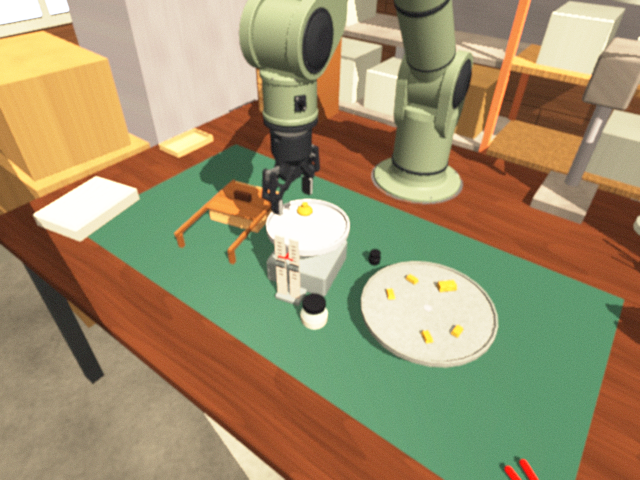

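View pics/side0.png

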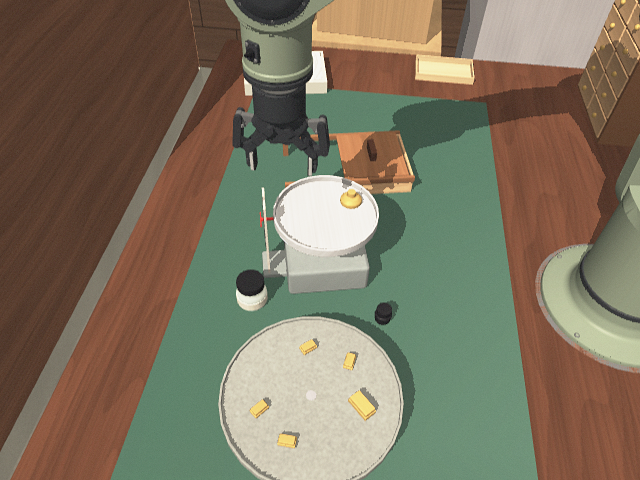

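View pics/wrist0.png

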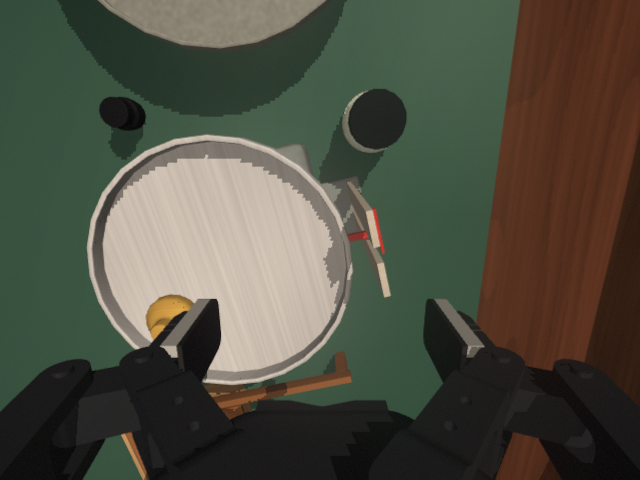

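The turntable holds one large ingot, at side-view pixel (362,404). There are four small ones at (308,347), (350,360), (260,408) and (288,440). The box is shut at about (375,155), the button is on the pan at (350,198), the jar is at (251,290) and the loupe at (383,313).

```bash
cat >> h.py <<'E'
def brass(im,K,M,lo=40,ztop=lambda a:0.061):
    hsv=cv2.cvtColor(im,cv2.COLOR_BGR2HSV); m=cv2.inRange(hsv,(18,120,110),(32,255,255))
    m=cv2.morphologyEx(m,cv2.MORPH_CLOSE,np.ones((3,3),np.uint8))
    out=[]
    for c in cv2.findContours(m,cv2.RETR_EXTERNAL,cv2.CHAIN_APPROX_NONE)[0]:
        a=cv2.contourArea(c)
        if a<lo: continue
        out.append((a,c[:,0,:].astype(float)))
    return out
def tri(r1,r2):
    (a,d),(b,e)=r1,r2; A=np.array([[d@d,-d@e],[d@e,-e@e]]); t=np.linalg.solve(A,[(b-a)@d,(b-a)@e])
    p,q=a+t[0]*d,b+t[1]*e; return (p+q)/2,np.linalg.norm(p-q)
def rect(K,M,c,z):
    P=np.array([onplane(K,M,p,z)[:2] for p in c]).astype(np.float32)
    (x,y),(w,h),a=cv2.minAreaRect(P*1000)
    if w<h: w,h=h,w; a+=90
    return np.round([x/1000,y/1000,w,h,(a+90)%180-90],4)
E
python3 - <<'E'
from h import *
F={n:frame(n) for n in ("scene","side")}
for n in F:
    im,K,M=F[n]; print(n)
    for a,c in brass(im,K,M,15): print(int(a),c.mean(0).round(1),rect(K,M,c,.058))
sc,sd=F["scene"][1:],F["side"][1:]
def T(name,a,b): print(name,*tri(ray(*sc,a),ray(*sd,b)))
T("panrim c?",(308,227),(326,213))
T("hub",(428.5,308),(311,395)); T("jar top",(315,303.5),(250,283)); T("loupe",(375,254),(384,309))
T("grip",(243,195),(371,146)); T("button",(305,209),(351,193))
T("pointer",(286,257),(266,218))
print(onplane(*sd,(311,395),.05),onplane(*sc,(428.5,308),.05))
for n in F:
    im,K,M=F[n]; hsv=cv2.cvtColor(im,cv2.COLOR_BGR2HSV)
    red=cv2.inRange(hsv,(0,180,120),(6,255,255))|cv2.inRange(hsv,(175,180,120),(180,255,255))
    k,l,st,ce=cv2.connectedComponentsWithStats(red); print(n,st[1:].tolist())
s=F["scene"][0]; d=F["side"][0]
big=np.hstack([cv2.resize(s[170:320,165:365],(400,300),interpolation=cv2.INTER_CUBIC),cv2.resize(d[120:270,245:445],(400,300),interpolation=cv2.INTER_CUBIC)])
cv2.imwrite("pics/crop1.png",big)
E
```

```text
scene
81 [426.5 336.5] [ 0.6122  0.3202 27.3121 16.8299 41.3874]
78 [456.5 330.9] [ 0.563   0.3616 29.7461 15.7823 -3.0558]
54 [389.8 293.5] [ 0.5545  0.2072 26.5131 14.943  37.9541]
166 [446.6 285.8] [  0.4584   0.2943  42.7028  31.2498 -45.5319]
59 [411.3 278.8] [ 0.4861  0.2229 27.6727 19.2948 79.0487]
120 [218.2 216.8] [  0.5872  -0.2876  75.9696  28.7169 -79.9558]
121 [304.3 209.4] [ 0.422  -0.1312 55.0439 39.3355 67.4174]
88 [190.6 144.7] [  0.3541  -0.6757 171.3586 115.0716   0.47  ]
60 [479.7 121.6] [ -0.4157   0.0425 253.0331  23.1839  12.3341]
314 [549.4  68.8] [ -1.1897   0.0651 395.0524 131.4219  78.2897]
15286 [ 58.3 115.9] [   0.3204   -1.5361 1842.6689  449.6022   65.7103]
side
178 [286.9 440.4] [ 0.5606  0.362  25.2339 16.4026 -3.1305]
155 [258.9 408.2] [ 0.6096  0.3208 25.4211 16.1591 49.3089]
385 [361.5 404.5] [  0.459    0.2938  40.9488  24.1962 -44.7202]
130 [349.1 360.9] [ 0.484   0.2238 27.9608 15.2194 80.7343]
127 [307.8 346.6] [ 0.5526  0.208  25.4941 17.3986 39.1396]
269 [350.8 199.3] [  0.5158  -0.1417  46.8268  45.0998 -48.1484]
20 [637.1  26.8] [-0.2659 -1.0105 38.7945 13.9464 75.6293]
panrim c? [ 0.5535 -0.0166  0.1345] 0.00509600381954496
hub [0.5366 0.2885 0.0526] 0.0027734688636288952
jar top [0.6726 0.0948 0.0549] 0.00048329763982694283
loupe [0.4326 0.0996 0.0295] 0.00311205155323555
grip [ 0.4858 -0.2934  0.0741] 0.007216819420335145
button [ 0.5139 -0.0573  0.1474] 0.010271020757672654
pointer [0.6579 0.0054 0.1287] 0.004229523211164254
[0.5365 0.2858 0.05  ] [0.5349 0.2892 0.05  ]
scene [[285, 254, 3, 4, 8], [519, 459, 19, 21, 166], [504, 466, 17, 14, 119]]
side [[260, 213, 4, 8, 12], [267, 218, 6, 2, 12], [261, 225, 1, 1, 1]]
```

View pics/crop1.png

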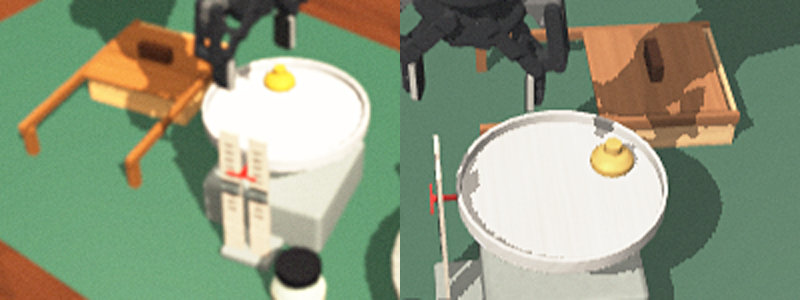

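Button about 150–178 g, to be refined once the arm is clear. I'll start with the large ingot.

Request:
move_arm(plan=[[[0.98, -0.55, 0, 0, 0, 0, 0.4], [0.98, -0.55, 0, 0, 0, 0, 0.4], [0.98, -0.55, 0, 0, 0, 0, 0.4], [0.98, -0.55, 0, 0, 0, 0, 0.4], [0.98, -0.55, 0, 0, 0, 0, 0.4], [0.98, -0.55, 0, 0, 0, 0, 0.4], [0.98, -0.55, 0, 0, 0, 0, 0.4], [0.98, -0.55, 0, 0, 0, 0, 0.4], [0.98, -0.55, 0, 0, 0, 0, 0.4], [0.98, -0.55, 0, 0, 0, 0, 0.4]]], grip_force=30)

```text
clock: 1.25
position: [0.5145, 0.1967, 0.2313]
tool_rot: [-3.142, 0.0, 1.571]
force: [-0.0, -0.2, -0.2]
grip_width: 0.0597
finger_force: 0.0
```

Request:
move_arm(plan=[[[0.98, -0.55, 0, 0, 0, 0, 0.4], [0.98, -0.55, 0, 0, 0, 0, 0.4], [0.98, -0.55, 0, 0, 0, 0, 0.4], [0.98, -0.55, 0, 0, 0, 0, 0.4], [0.98, -0.55, 0, 0, 0, 0, 0.4], [0, 0, 0.9, 0, 0, -0.75, 0.4], [0, 0, 0.9, 0, 0, -0.75, 0.4], [0, 0, 0.9, 0, 0, -0.75, 0.4], [0, 0, 0.9, 0, 0, -0.75, 0.4], [0, 0, 0.9, 0, 0, -0.75, 0.4]]])

```text
clock: 2.25
position: [0.46, 0.294, 0.1406]
tool_rot: [3.142, -0.0, 1.967]
force: [-0.1, 0.3, 0.6]
grip_width: 0.0598
finger_force: 0.0
```

Request:
move_arm(plan=[[[0, 0, 0, 0, 0, -0.75, 0.4], [0, 0, 0, 0, 0, -0.75, 0.4], [0, 0, 0, 0, 0, -0.75, 0.4], [0, 0, 0, 0, 0, -0.75, 0.4], [0, 0, 0, 0, 0, -0.75, 0.4], [0, 0, 0, 0, 0, 0, 0.4], [0, 0, 0, 0, 0, 0, 0.4], [0, 0, 0, 0, 0, 0, 0.4], [0, 0, 0, 0, 0, 0, 0.4], [0, 0, 0, 0, 0, 0, 0.4]]])

```text
clock: 3.25
position: [0.46, 0.294, 0.1413]
tool_rot: [3.142, 0.0, 2.356]
force: [-0.9, -0.4, 0.2]
grip_width: 0.0597
finger_force: 0.0
```

Run:
```python
from h import *
im,K,M=frame("wrist"); cv2.imwrite("pics/w1.png",im)
for a,c in brass(im,K,M,150): print(int(a),c.mean(0).round(0),rect(K,M,c,.064))
F={n:frame(n) for n in ("scene","side")}
for n in F:
    i,K,M=F[n]; cv2.imwrite(f"pics/{n}1.png",i)
    for a,c in brass(i,K,M,40): 
        r=rect(K,M,c,.058)
        if r[2]<60: print(n,int(a),r)
s=F["scene"][0]; d=F["side"][0]
big=np.hstack([cv2.resize(s[165:315,165:365],(400,300),interpolation=cv2.INTER_CUBIC),cv2.resize(d[120:270,245:445],(400,300),interpolation=cv2.INTER_CUBIC)])
big=np.vstack([big,np.hstack([cv2.resize(s[225:300,260:310],(400,600),interpolation=cv2.INTER_NEAREST)[150:450],cv2.resize(d[195:245,255:280],(400,300))])])
cv2.imwrite("pics/crop2.png",big)
```

```text
352 [326. 398.] [ 0.5434  0.2153 24.4273 11.8359 44.9559]
662 [277. 335.] [ 0.4794  0.2287 27.2161 15.4778 82.1138]
727 [488. 281.] [ 0.5541  0.3618 27.0503 14.9281 -1.5384]
1715 [320. 247.] [  0.4557   0.2964  40.4387  20.7809 -44.4287]
scene 82 [ 0.6122  0.3202 28.3156 16.2886 48.1193]
scene 78 [ 0.5627  0.3614 29.6909 16.0443 -3.6762]
scene 49 [ 0.5546  0.2072 26.9908 13.992  41.5211]
scene 168 [  0.4587   0.2937  43.6222  31.2992 -44.8544]
scene 58 [ 0.486   0.2227 26.7555 19.6152 85.3552]
scene 122 [ 0.4203 -0.1274 51.4264 43.1622  2.3769]
side 178 [ 0.5606  0.362  25.2339 16.4026 -3.1305]
side 160 [ 0.6096  0.3209 25.6033 16.1591 49.3089]
side 386 [  0.4591   0.2939  40.8153  24.1521 -44.239 ]
side 126 [ 0.5528  0.2078 25.7453 16.863  41.0098]
```

View pics/crop2.png

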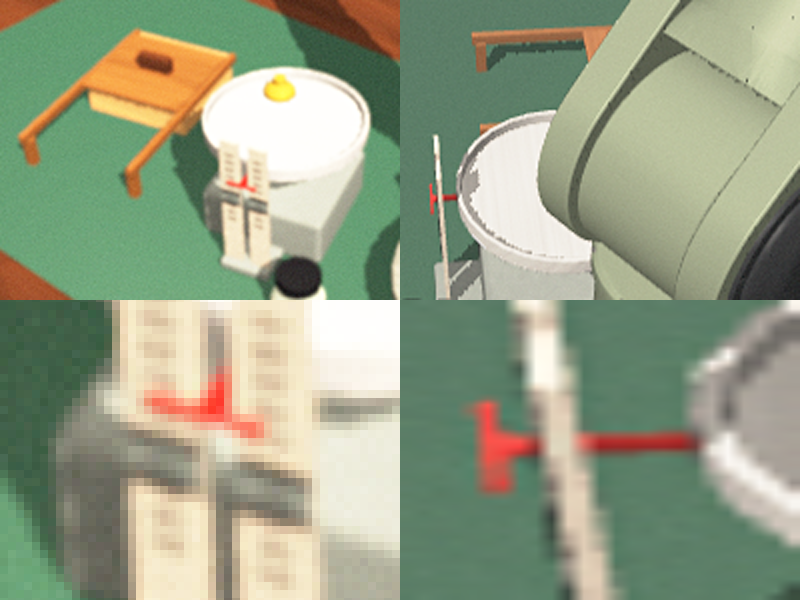

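View pics/w1.png

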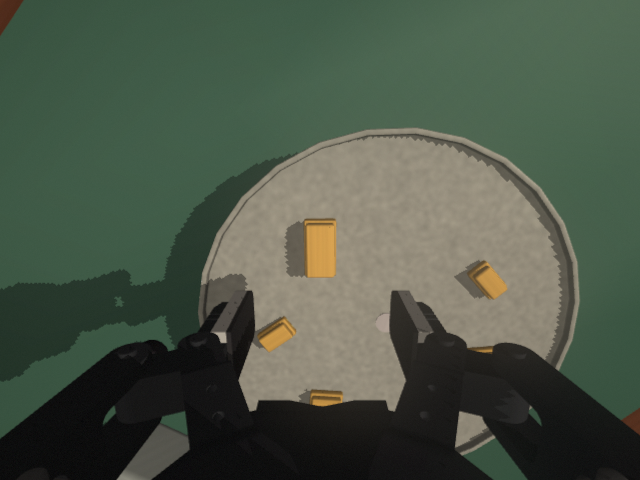

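The pointer head is at scene pixel (286,258), just above the grey band, so the button is roughly 150–180 g. The large ingot is lined up between the fingers, so I'll descend and grip.

Request:
move_arm(plan=[[[0, 0, 0.88, 0, 0, 0, 0.4], [0, 0, 0.88, 0, 0, 0, 0.4], [0, 0, 0.88, 0, 0, 0, 0.4], [0, 0, 0.88, 0, 0, 0, 0.4], [0, 0, 0.88, 0, 0, 0, 0.4], [0, 0, 0, 0, 0, 0, 0.2], [0, 0, 0, 0, 0, 0, -0.1], [0, 0, 0, 0, 0, 0, -0.4], [0, 0, 0, 0, 0, 0, -0.7], [0, 0, 0, 0, 0, 0, -1]]])

```text
clock: 4.4
position: [0.4604, 0.2944, 0.0543]
tool_rot: [3.14, 0.0, 2.356]
force: [-1.7, -0.4, 8.5]
grip_width: 0.0208
finger_force: 30.3
```

Run:
```python
from h import *
s=cv2.imread("pics/scene1.png")
_,Ks,Ms=frame("scene"); _,Kd,Md=frame("side")
h=tri(ray(Ks,Ms,(285.9,257.8)),ray(Kd,Md,(260.6,219.2))); print("head",*h)
# rim ellipse from side0
d=cv2.imread("pics/side0.png")
def rimfit(im,K,M,box,z):
    hsv=cv2.cvtColor(im,cv2.COLOR_BGR2HSV); g=cv2.inRange(hsv,(60,80,30),(95,255,200))
    m=cv2.bitwise_not(g); return m
# runner ends & box from scene z=.05
for uv in ((178.5,231),(231,250),(235,190),(281,192.5),(234,180)): print(uv,onplane(Ks,Ms,uv,.05))
for uv in ((242,194.5),): print("grip",onplane(Ks,Ms,uv,.075))
print(proj(Ks,Ms,(.486,-.293,.075)),proj(Kd,Md,(.486,-.293,.075)))
```

```text
head [0.6655 0.0126 0.134 ] 0.0012153788127312714
(178.5, 231) [ 0.6823 -0.3296  0.05  ]
(231, 250) [ 0.6539 -0.1716  0.05  ]
(235, 190) [ 0.4596 -0.3512  0.05  ]
(281, 192.5) [ 0.3889 -0.2384  0.05  ]
(234, 180) [ 0.4227 -0.392   0.05  ]
grip [ 0.4899 -0.2909  0.075 ]
[242.4374 193.6166] [370.5925 147.4264]
```

Request:
move_arm(plan=[[[0, 0, -0.5, 0, 0, 0, -1], [0, 0, -1, 0, 0, 0, -1], [0, 0, -1, 0, 0, 0, -1], [0, 0, -1, 0, 0, 0, -1], [0, 0, -1, 0, 0, 0, -1], [0, 0, -1, 0, 0, 0, -1], [0, 0, -1, 0, 0, 0, -1], [0, 0, -1, 0, 0, 0, -1], [-0.4, -0.2, 0, 0, 0, 0, -1], [-0.8, -0.4, 0, 0, 0, 0, -1]]], grip_force=40)

```text
clock: 5.5
position: [0.4683, 0.2689, 0.2041]
tool_rot: [3.14, -0.0, 2.358]
force: [-0.6, -0.1, -0.8]
grip_width: 0.0212
finger_force: 40.1
```

Request:
move_arm(plan=[[[-1, -0.44, 0, 0, 0, 0, -1], [-1, -0.44, 0, 0, 0, 0, -1], [-1, -0.44, 0, 0, 0, 0, -1], [-1, -0.44, 0, 0, 0, 0, -1], [-1, -0.44, 0, 0, 0, 0, -1], [-1, -0.44, 0, 0, 0, 0, -1], [-1, -0.44, 0, 0, 0, 0, -1], [-1, -0.44, 0, 0, 0, 0, -1], [-1, -0.44, 0, 0, 0, 0, -1], [-1, -0.44, 0, 0, 0, 0, -1]]])

```text
clock: 6.5
position: [0.5476, 0.0634, 0.2033]
tool_rot: [-3.141, -0.0, 2.356]
force: [-0.1, 0.5, -0.9]
grip_width: 0.0209
finger_force: 40.1
```

Request:
move_arm(plan=[[[-1, -0.44, 0, 0, 0, 0, -1], [-0.8, -0.5, 0, 0, 0, 0, -1], [-0.4, -0.1, 0, 0, 0, 0, -1], [0, 0, 0, 0, 0, 0, -1], [0, 0, 0, 0, 0, 0, -1], [0, 0, 0, 0, 0, 0, -1], [0, 0, 0, 0, 0, 0, -1], [0, 0, 0, 0, 0, 0, -1], [0, 0, 0, 0, 0, 0, -1], [0, 0, 0, 0, 0, 0, -1]]])

```text
clock: 7.5
position: [0.564, 0.0192, 0.2033]
tool_rot: [-3.142, -0.0, 2.356]
force: [0.3, 0.5, -0.8]
grip_width: 0.0205
finger_force: 40.1
```

Run:
```python
from h import *
s=observe(); print(s["position"],s["force"],s["grip_width"])
im,K,M=frame("wrist"); d=frame("side")[0]
cv2.imwrite("pics/c3.png",np.hstack([cv2.resize(im,(480,360)),cv2.resize(d[110:310,230:407],(319,360))]))
```

```text
[0.564  0.0192 0.2033] [ 0.2853  0.4801 -0.8301] 0.020483141903296326
```

View pics/c3.png

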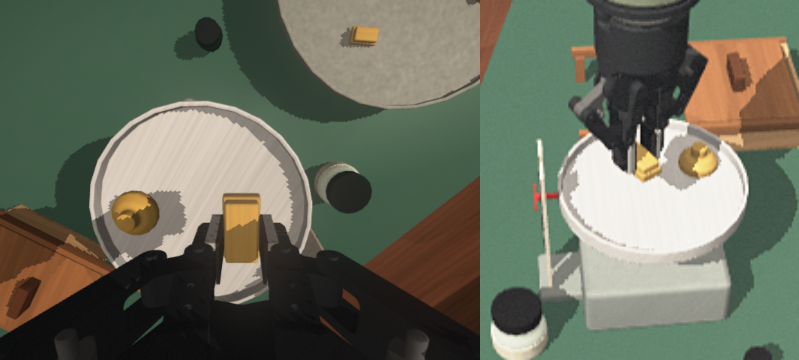

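The large ingot is held over the pan, clear of the button and the plate. I'll lower it, release it and rise.

Request:
move_arm(plan=[[[0, 0, 0.5, 0, 0, 0, -1], [0, 0, 1, 0, 0, 0, -1], [0, 0, 0.8, 0, 0, 0, -1], [0, 0, 0.5, 0, 0, 0, -1], [0, 0, 0.25, 0, 0, 0, -1], [0, 0, 0, 0, 0, 0, -1], [0, 0, 0, 0, 0, 0, -1], [0, 0, 0, 0, 0, 0, -0.4], [0, 0, 0, 0, 0, 0, -0.2], [0, 0, 0, 0, 0, 0, 0]]])

```text
clock: 8.6
position: [0.5643, 0.019, 0.1427]
tool_rot: [3.141, 0.0, 2.356]
force: [0.8, -0.3, 0.2]
grip_width: 0.0429
finger_force: 0.0
```

Request:
move_arm(plan=[[[0, 0, 0, 0, 0, 0, 0], [0, 0, -0.5, 0, 0, 0, 0], [0, 0, -1, 0, 0, 0, 0], [0, 0, -1, 0, 0, 0, 0], [0, 0, -1, 0, 0, 0, 0], [0.5, 0, -0.5, 0, 0, 0, 0], [1, 0, 0, 0, 0, 0, 0], [1, 0, 0, 0, 0, 0, 0], [1, 0, 0, 0, 0, 0, 0], [1, 0, 0, 0, 0, 0, 0]]])

```text
clock: 9.6
position: [0.4992, 0.0837, 0.2224]
tool_rot: [-3.141, -0.0, 2.356]
force: [0.7, 0.5, 0.6]
grip_width: 0.0433
finger_force: 0.0
```

Request:
move_arm(plan=[[[1, 0.5, 0, 0, 0, 0, 0], [1, 0.5, 0, 0, 0, 0, 0], [1, 0.5, 0, 0, 0, 0, 0], [1, 0.5, 0, 0, 0, 0, 0], [1, 0.5, 0, 0, 0, 0, 0], [0, 0, 0, 0, 0, 0, 0], [0, 0, 0, 0, 0, 0, 0], [0, 0, 0, 0, 0, 0, 0], [0, 0, 0, 0, 0, 0, 0], [0, 0, 0, 0, 0, 0, 0]]])

```text
clock: 10.6
position: [0.4652, 0.1882, 0.2223]
tool_rot: [-3.141, 0.0, 2.355]
force: [0.3, -0.4, -0.7]
grip_width: 0.0426
finger_force: 0.0
```

Run:
```python
from h import *
s=observe(); print(s["position"],s["force"],s["grip_width"])
s,Ks,Ms=frame("scene"); d,Kd,Md=frame("side"); w,Kw,Mw=frame("wrist")
cv2.imwrite("pics/scene2.png",s); cv2.imwrite("pics/side2.png",d); cv2.imwrite("pics/w2.png",w)
a=cv2.resize(s[225:300,255:315],(480,600),interpolation=cv2.INTER_NEAREST)
b=np.vstack([cv2.resize(d[190:250,250:282],(320,300),interpolation=cv2.INTER_NEAREST),cv2.resize(d[130:280,240:400],(320,300))])
cv2.imwrite("pics/c4.png",np.hstack([a,b]))
```

```text
[0.4652 0.1882 0.2223] [ 0.2675 -0.3761 -0.7219] 0.042608584999931795
```

View pics/c4.png

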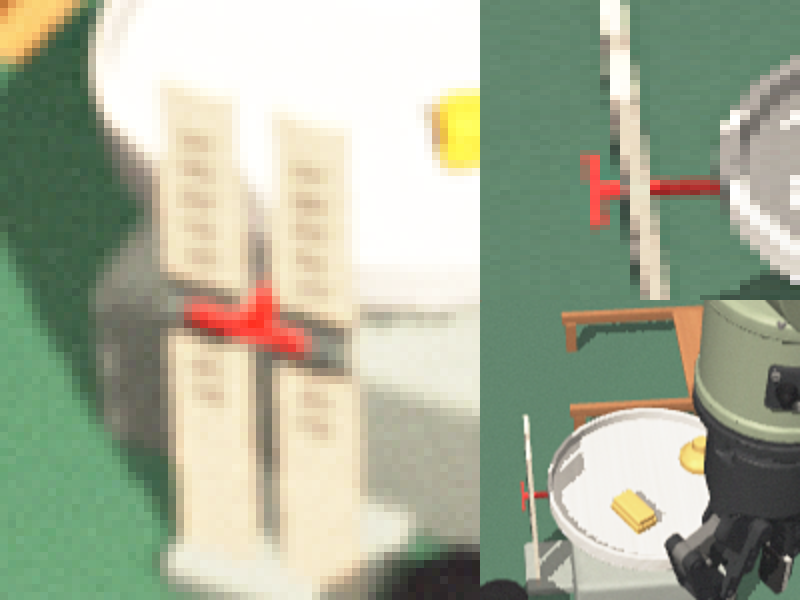

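The large ingot rests flat on the pan and the pointer is inside the grey band. By estimate it's only 2–3 mm from the upper line, so I'll take a close wrist view to decide between adding one small ingot or none.

Request:
move_arm(plan=[[[-1, 0.43, 0, 0, 0, 0, 0], [-1, 0.43, 0, 0, 0, 0, 0], [-1, 0.43, 0, 0, 0, 0, 0], [-1, 0.43, 0, 0, 0, 0, 0], [-1, 0.43, 0, 0, 0, 0, 0], [-1, 0.43, 0, 0, 0, 0, 0], [-1, 0.43, 0, 0, 0, 0, 0], [-1, 0.43, 0, 0, 0, 0, 0], [-1, 0.43, 0, 0, 0, 0, 0], [-1, 0.43, 0, 0, 0, 0, 0]]])

```text
clock: 11.75
position: [0.6681, 0.1076, 0.2221]
tool_rot: [-3.141, -0.0, 2.356]
force: [-0.1, 0.6, 0.3]
grip_width: 0.0428
finger_force: 0.0
```

Request:
move_arm(plan=[[[-1, 0.43, 0, 0, 0, 0, -1], [-1, 0.43, 0, 0, 0, 0, -1], [0, 0, 0, 0, 0, 1, -1], [0, 0, 0, 0, 0, 1, -1], [0, 0, 0, 0, 0, 1, -1], [0, 0, 0, 0, 0, 1, -1], [0, 0, 0, 0, 0, 1, -1], [0, 0, 0, 0, 0, 1, -1], [0, 0, 0, 0, 0, 1, -1], [0, 0, 0, 0, 0, 1, -1]]])

```text
clock: 12.75
position: [0.7077, 0.0919, 0.2221]
tool_rot: [-3.141, 0.0, 1.514]
force: [-0.9, -0.5, -0.6]
grip_width: 0.0002
finger_force: 0.0
```

Request:
move_arm(plan=[[[0, 0, 0, 0, 0, 1, -1], [0, 0, 0, 0, 0, 1, -1], [0, 0, 0, 0, 0, 1, -1], [0, 0, 0, 0, 0, 1, -1], [0, 0, 0, 0, -0.8, 0, -1], [0, 0, 0, 0, -0.8, 0, -1], [0, 0, 0, 0, -0.8, 0, -1], [0, 0, 0, 0, -0.8, 0, -1], [0, 0, 0, 0, -0.8, 0, -1], [0, 0, 0, 0, -0.8, 0, -1]]])

```text
clock: 13.75
position: [0.7078, 0.0922, 0.2224]
tool_rot: [3.141, 0.506, 1.099]
force: [0.2, -0.0, -0.5]
grip_width: 0.0003
finger_force: 0.0
```

Request:
move_arm(plan=[[[0, 0, 0, 0, -0.8, 0, -1], [0, 0, 0, 0, -0.8, 0, -1], [0, 0, 0, 0, -0.8, 0, -1], [0, 0, 0, 0, 0, 0, -1], [0, 0, 0, 0, 0, 0, -1], [0, 0, 0, 0, 0, 0, -1], [0, 0, 0, 0, 0, 0, -1], [0, 0, 0, 0, 0, 0, -1], [0, 0, 0, 0, 0, 0, -1], [0, 0, 0, 0, 0, 0, -1]]])

```text
clock: 14.75
position: [0.7078, 0.0919, 0.2225]
tool_rot: [3.142, 0.754, 1.099]
force: [-0.1, 0.1, 0.2]
grip_width: -0.0001
finger_force: 0.0
```

Run:
```python
from h import *
s=observe(); print(s["position"],s["tool_rot"],s["qpos"])
w,K,M=frame("wrist"); cv2.imwrite("pics/w3.png",w); np.savez("w3.npz",K=K,M=M)
print(proj(K,M,(.66,.01,.11)))
```

```text
[0.7078 0.0919 0.2225] [3.1415 0.7535 1.0993] [-0.5066  1.057   0.2567  0.8442  0.2916  1.8094 -0.797 ]
[317.3049 220.4042]
```

View pics/w3.png

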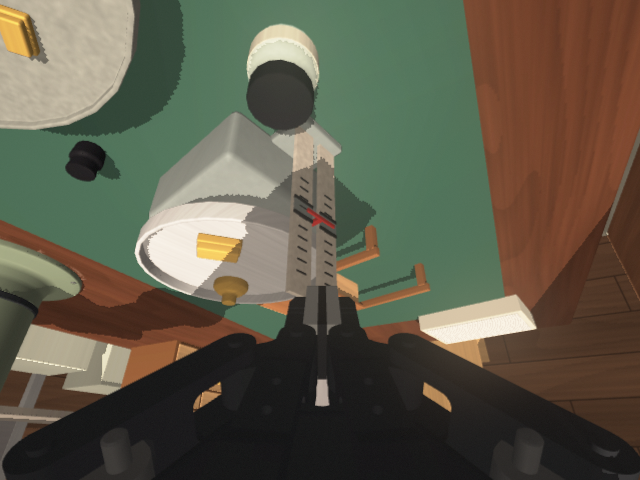

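This view is upside down: the plate top is at the bottom. The red head is at about (317,218), over the band at (302–330, 205–228). I'll zoom in.

Run:
```python
from h import *
w=cv2.imread("pics/w3.png")
cv2.imwrite("pics/c5.png",cv2.resize(w[180:240,280:350],(700,600),interpolation=cv2.INTER_NEAREST))
hsv=cv2.cvtColor(w,cv2.COLOR_BGR2HSV); red=cv2.inRange(hsv,(0,130,120),(8,255,255))|cv2.inRange(hsv,(172,130,120),(180,255,255))
k,l,st,ce=cv2.connectedComponentsWithStats(red); print(st[1:].tolist(),ce[1:])
```

```text
[[630, 102, 1, 1, 1], [630, 105, 1, 1, 1], [636, 110, 1, 1, 1], [627, 112, 1, 1, 1], [626, 117, 1, 1, 1], [625, 125, 1, 1, 1], [621, 134, 1, 1, 1], [633, 134, 1, 1, 1], [624, 136, 1, 1, 1], [621, 146, 1, 1, 1], [617, 149, 1, 1, 1], [625, 158, 1, 1, 1], [615, 165, 1, 1, 1], [307, 208, 27, 21, 155], [47, 243, 1, 1, 1], [53, 249, 1, 1, 1], [88, 261, 1, 1, 1], [122, 297, 2, 2, 2], [56, 327, 1, 1, 1], [168, 334, 1, 1, 1], [224, 335, 1, 1, 1], [201, 336, 1, 1, 1]] [[630.     102.    ]
 [630.     105.    ]
 [636.     110.    ]
 [627.     112.    ]
 [626.     117.    ]
 [625.     125.    ]
 [621.     134.    ]
 [633.     134.    ]
 [624.     136.    ]
 [621.     146.    ]
 [617.     149.    ]
 [625.     158.    ]
 [615.     165.    ]
 [318.6774 218.9806]
 [ 47.     243.    ]
 [ 53.     249.    ]
 [ 88.     261.    ]
 [122.5    297.5   ]
 [ 56.     327.    ]
 [168.     334.    ]
 [224.     335.    ]
 [201.     336.    ]]
```

View pics/c5.png

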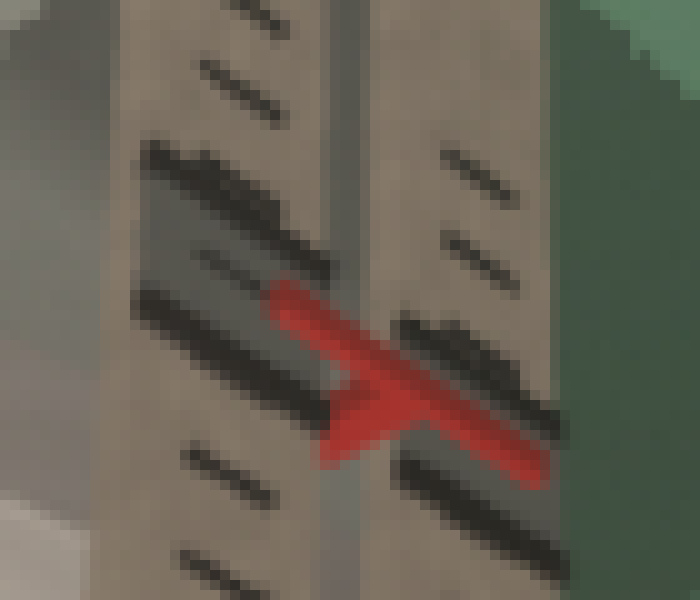

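Run:
```python
from h import *
q=np.load("w3.npz"); K,M=q["K"],q["M"]
px=lambda a,b:(280+a/10-.5,180+b/10-.5)
# heavy line centers: z outward by half thickness ~1.7mm
zl,zu=.1121+.0017,.1001-.0017
L=[onplane(K,M,px(*p),zl) for p in ((140,300),(325,415),(400,470),(565,570))]
U=[onplane(K,M,px(*p),zu) for p in ((145,150),(330,265),(400,325),(560,430))]
print(np.array(L),np.array(U))
P=np.array(L)[:,:2]; v=P[-1]-P[0]; print("len",np.linalg.norm(v)); U_=np.array(U)[:,:2]; v2=U_[-1]-U_[0]
yaw=np.arctan2(v2[1]+v[1],v2[0]+v[0])+np.pi/2; print("yaw",np.degrees(yaw), np.degrees(yaw)%180)
if np.cos(yaw)<0: yaw+=np.pi
ex=np.array([np.cos(yaw),np.sin(yaw)])
g=(P.mean(0)+U_.mean(0))/2; print("plate c",g,P.mean(0),U_.mean(0),"pan c",g-.108*ex)
# head: solve t,z
from scipy.optimize import least_squares
for hp in ((412,385),(408,388),(416,383)):
    f=lambda s:proj(K,M,(*(g+s[0]*ex),s[1]))-px(*hp)
    r=least_squares(f,[.005,.11],x_scale=[.01,.01]).x; print("head",hp,r,"d",.165-r[1])
scn,Ks,Ms=frame("scene"); sd,Kd,Md=frame("side")
for a,b in (((286.2,266.4),(321.2-.5,218.5-.5)),): print(tri(ray(Ks,Ms,a),ray(K,M,b)))
print(tri(ray(Kd,Md,(261.5,228)),ray(K,M,(320.7,218))),tri(ray(Ks,Ms,(286.2,266.4)),ray(Kd,Md,(261.5,228))))
# plate center point at band center in scene
print(proj(Ks,Ms,(*g,.1061)),proj(Ks,Ms,(*g,.183)))
```

```text
[[ 0.6527  0.0371  0.1138]
 [ 0.6582  0.0161  0.1138]
 [ 0.66    0.0058  0.1138]
 [ 0.6658 -0.0154  0.1138]] [[ 0.6524  0.0371  0.0984]
 [ 0.6586  0.0164  0.0984]
 [ 0.66    0.0059  0.0984]
 [ 0.6656 -0.0155  0.0984]]
len 0.05413264848067007
yaw 14.052151535377716 14.052151535377716
plate c [0.6591 0.0109] [0.6592 0.0109] [0.6591 0.011 ] pan c [ 0.5544 -0.0153]
head (412, 385) [0.0055 0.1103] d 0.05467932761208734
head (408, 388) [0.005  0.1104] d 0.054577289111495245
head (416, 383) [0.0059 0.1103] d 0.05467770319571165
(array([0.6654, 0.0131, 0.1102]), np.float64(0.0017325851625338393))
(array([0.665 , 0.0126, 0.1113]), np.float64(0.0011823745094596202)) (array([0.6656, 0.0122, 0.11  ]), np.float64(0.0022330244213404765))
[287.4624 265.4269] [286.3589 237.4567]
```

The close view puts the pointer at d ≈ 0.0546, about 278 g, so it's between the lines (0.0529–0.0649). No more ingots are needed on the pan. Next is the box.

Request:
move_arm(plan=[[[0, 0, 0, 0, 0.8, 0, -1], [0, 0, 0, 0, 0.8, 0, -1], [0, 0, 0, 0, 0.8, 0, -1], [0, 0, 0, 0, 0.8, 0, -1], [0, 0, 0, 0, 0.8, 0, -1], [0, 0, 0, 0, 0.8, 0, -1], [0, 0, 0, 0, 0.8, 0, -1], [0, 0, 0, 0, 0.8, 0, -1], [0, 0, 0, 0, 0.8, 0, -1], [0, 0, 0, 0, 0, -0.88, -1]]])

```text
clock: 15.9
position: [0.7077, 0.0891, 0.2233]
tool_rot: [3.14, -0.002, 1.188]
force: [-0.3, -0.5, 0.3]
grip_width: -0.0001
finger_force: 0.0
```

Request:
move_arm(plan=[[[0, 0, 0, 0, 0, -0.88, -1], [0, 0, 0, 0, 0, -0.88, -1], [0, 0, 0, 0, 0, -0.88, -1], [0, 0, 0, 0, 0, -0.88, -1], [0, 0, 0, 0, 0, -0.88, -1], [0, 0, 0, 0, 0, -0.88, -1], [-0.98, -0.83, 0, 0, 0, 0, -1], [-0.98, -0.83, 0, 0, 0, 0, -1], [-0.98, -0.83, 0, 0, 0, 0, -1], [-0.98, -0.83, 0, 0, 0, 0, -1]]])

```text
clock: 16.9
position: [0.6553, 0.0024, 0.2224]
tool_rot: [3.141, 0.0, 1.745]
force: [-0.0, 0.2, 0.2]
grip_width: 0.0
finger_force: 0.0
```

Request:
move_arm(plan=[[[-0.98, -0.83, 0, 0, 0, 0, -1], [-0.98, -0.83, 0, 0, 0, 0, -1], [-0.98, -0.83, 0, 0, 0, 0, -1], [-0.98, -0.83, 0, 0, 0, 0, -1], [-0.98, -0.83, 0, 0, 0, 0, -1], [-0.98, -0.83, 0, 0, 0, 0, -1], [-0.98, -0.83, 0, 0, 0, 0, -1], [-0.98, -0.83, 0, 0, 0, 0, -1], [-0.98, -0.83, 0, 0, 0, 0, -1], [-0.98, -0.83, 0, 0, 0, 0, -1]]])

```text
clock: 17.9
position: [0.5257, -0.2194, 0.2225]
tool_rot: [3.141, 0.0, 1.745]
force: [1.1, -0.5, 0.1]
grip_width: -0.0001
finger_force: 0.0
```

Request:
move_arm(plan=[[[-0.98, -0.83, 0, 0, 0, 0, 0], [-0.98, -0.83, 0, 0, 0, 0, 0], [-0.98, -0.83, 0, 0, 0, 0, 0], [0, 0, 0, 0, 0, 0, 0], [0, 0, 0, 0, 0, 0, 0], [0, 0, 0, 0, 0, 0, 0], [0, 0, 0, 0, 0, 0, 0], [0, 0, 0, 0, 0, 0, 0], [0, 0, 0, 0, 0, 0, 0], [0, 0, 0, 0, 0, 0, 0]]])

```text
clock: 18.9
position: [0.4875, -0.2848, 0.2223]
tool_rot: [-3.142, -0.0, 1.745]
force: [-0.2, -0.3, -0.1]
grip_width: 0.0427
finger_force: 0.0
```

Run:
```python
from h import *
s=observe(); print(s["position"],s["tool_rot"])
w,K,M=frame("wrist"); cv2.imwrite("pics/w4.png",w); np.savez("w4.npz",K=K,M=M)
```

```text
[ 0.4875 -0.2848  0.2223] [-3.1416 -0.      1.7449]
```

View pics/w4.png

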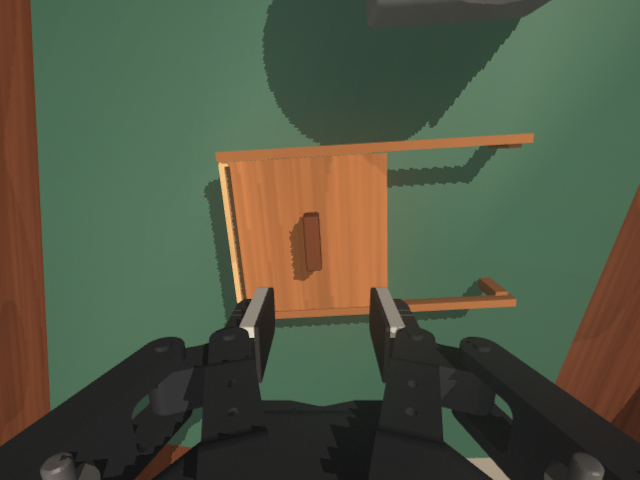

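The cover is shut. The grip bar's top runs from (311,213) to (313,270), and the runner edges are (218,157)→(532,136) and (515,302).

Run:
```python
from h import *
w=cv2.imread("pics/w4.png"); q=np.load("w4.npz"); K,M=q["K"],q["M"]
a=onplane(K,M,(218,153),.05);b=onplane(K,M,(532,134),.05);c=onplane(K,M,(515,306),.05)
print(a,b,c,"yaw",np.degrees(np.arctan2(*(b-a)[1::-1])),np.linalg.norm(b-a),"y dir yaw",np.degrees(np.arctan2(*(b-c)[1::-1]))-90,np.linalg.norm(b-c))
yaw=np.arctan2(*(b-a)[1::-1]); ex=np.array([np.cos(yaw),np.sin(yaw)]); m=((b+c)/2)[:2]; print("origin from runners",m-.21*ex)
hsv=cv2.cvtColor(w,cv2.COLOR_BGR2HSV); r=w[195:285,285:340]; 
m=(r[:,:,2]<120)&(r[:,:,2]>r[:,:,1]*1.3)
m=(m*255).astype(np.uint8); k,l,st,ce=cv2.connectedComponentsWithStats(m); i=1+np.argmax(st[1:,4]); print(st[i],ce[i]+[285,195])
for uv in ((311,241),tuple(ce[i]+[285,195])): print("bar",onplane(K,M,uv,.075))
cc=[onplane(K,M,uv,.051) for uv in ((386,153),(387,307))]; print(cc)
```

```text
[ 0.3851 -0.2375  0.05  ] [ 0.6535 -0.174   0.05  ] [ 0.6924 -0.3343  0.05  ] yaw 13.310148816892903 0.27578971671154473 y dir yaw 13.637808799768962 0.16499049222050013
origin from runners [ 0.4686 -0.3025]
[ 11  17  26  68 596] [305.9564 244.2064]
bar [ 0.4791 -0.296   0.075 ]
bar [ 0.4753 -0.2996  0.075 ]
[array([ 0.5314, -0.2117,  0.051 ]), array([ 0.5658, -0.3572,  0.051 ])]
```

Request:
move_arm(plan=[[[0, 0, 0, 0, 0, -0.6, 0], [-0.53, -0.62, 0, 0, 0, 0, 0], [0, 0, 0.93, 0, 0, 0, 0], [0, 0, 0.93, 0, 0, 0, 0], [0, 0, 0.93, 0, 0, 0, 0], [0, 0, 0.93, 0, 0, 0, 0], [0, 0, 0.93, 0, 0, 0, 0], [0, 0, 0.93, 0, 0, 0, 0], [0, 0, 0.93, 0, 0, 0, 0], [0, 0, 0.93, 0, 0, 0, 0]]])

```text
clock: 19.95
position: [0.4779, -0.2982, 0.0728]
tool_rot: [3.141, 0.0, 1.807]
force: [-0.3, 0.1, 0.2]
grip_width: 0.0424
finger_force: 0.0
```

Request:
move_arm(plan=[[[0, 0, 0.9, 0, 0, 0, 0], [0, 0, 0, 0, 0, 0, 0], [0, 0, 0, 0, 0, 0, -0.2], [0, 0, 0, 0, 0, 0, -0.4], [0, 0, 0, 0, 0, 0, -0.6], [0, 0, 0, 0, 0, 0, -0.8], [0, 0, 0, 0, 0, 0, -1], [0, 0, 0, 0, 0, 0, -1], [0, 0, 0, 0, 0, 0, -1], [0, 0, 0, 0, 0, 0, -1]]])

```text
clock: 20.95
position: [0.4785, -0.2984, 0.0565]
tool_rot: [3.14, 0.001, 1.807]
force: [-0.2, 0.5, 8.7]
grip_width: 0.0127
finger_force: 40.9
```

Request:
move_arm(plan=[[[0, 0.3, 0, 0, 0, 0, -1], [0, 0.7, 0, 0, 0, 0, -1], [0, 0.8, 0, 0, 0, 0, -1], [0, 0.8, 0, 0, 0, 0, -1], [0, 0.8, 0, 0, 0, 0, -1], [0, 0.8, 0, 0, 0, 0, -1], [0, 0.8, 0, 0, 0, 0, -1], [0, 0.8, 0, 0, 0, 0, -1], [0, 0.6, 0, 0, 0, 0, -1], [0, 0.3, 0, 0, 0, 0, -1]]])

```text
clock: 21.95
position: [0.6018, -0.2694, 0.0562]
tool_rot: [-3.129, -0.002, 1.805]
force: [-67.0, -3.8, 60.1]
grip_width: 0.0127
finger_force: 49.4
```

Request:
move_arm(plan=[[[0, 0, 0, 0, 0, 0, -1], [0, 0, 0, 0, 0, 0, -0.5], [0, 0, 0, 0, 0, 0, -0.2], [0, 0, 0, 0, 0, 0, 0], [0, 0, -0.5, 0, 0, 0, 0], [0, 0, -1, 0, 0, 0, 0], [0, 0, -1, 0, 0, 0, 0], [0, 0, -1, 0, 0, 0, 0], [0, 0, -1, 0, 0, 0, 0], [0, 0, -1, 0, 0, 0, 0]]])

```text
clock: 22.95
position: [0.6084, -0.2665, 0.1672]
tool_rot: [3.141, 0.0, 1.808]
force: [-0.5, 1.0, -0.3]
grip_width: 0.043
finger_force: 0.0
```

Request:
move_arm(plan=[[[0.8, -0.5, -1, 0, 0, 0, 0], [0.8, -0.5, -1, 0, 0, 0, 0], [0.8, -0.5, -0.5, 0, 0, 0, 0], [0.8, -0.5, 0, 0, 0, 0, 0], [0, 0, 0, 0, 0, 0, 0], [0, 0, 0, 0, 0, 0, 0], [0, 0, 0, 0, 0, 0, 0], [0, 0, 0, 0, 0, 0, 0], [0, 0, 0, 0, 0, 0, 0], [0, 0, 0, 0, 0, 0, 0]]])

```text
clock: 23.95
position: [0.5543, -0.2141, 0.2153]
tool_rot: [-3.141, -0.0, 1.807]
force: [1.0, -0.2, -0.7]
grip_width: 0.0429
finger_force: 0.0
```

Run:
```python
from h import *
s=observe(); print(s["position"],s["tool_rot"])
w,K,M=frame("wrist"); sd,Kd,Md=frame("side"); np.savez("w5.npz",K=K,M=M)
cv2.imwrite("pics/w5.png",w); cv2.imwrite("pics/c6.png",np.hstack([cv2.resize(w,(480,360)),cv2.resize(sd,(320,240))[0:240].copy() if 0 else cv2.resize(sd[:,:],(320,360))]))
for a,c in brass(sd,Kd,Md,60):
    r=rect(Kd,Md,c,.058)
    if r[2]<60: print("side",int(a),r)
sc,Ks,Ms=frame("scene")
for a,c in brass(sc,Ks,Ms,40):
    r=rect(Ks,Ms,c,.058)
    if r[2]<60: print("scene",int(a),r)
```

```text
[ 0.5543 -0.2141  0.2153] [-3.1413 -0.0001  1.8072]
side 179 [ 0.5606  0.3619 25.2645 16.5606 -1.3095]
side 158 [ 0.6096  0.3209 25.2681 16.1591 49.3089]
side 131 [ 0.484   0.2238 27.9608 15.2194 80.7343]
side 128 [ 0.5526  0.208  25.4941 17.3986 39.1396]
side 252 [  0.5708  -0.0338  50.058   29.2835 -45.0461]
side 261 [  0.515   -0.116   45.4975  42.1485 -48.9383]
scene 82 [ 0.6122  0.3202 28.3156 16.3599 48.1193]
scene 78 [ 0.5628  0.3613 29.8291 15.4625 -1.3987]
scene 54 [ 0.5547  0.207  27.1683 14.7527 40.8605]
scene 59 [ 0.4857  0.2232 27.1372 20.0842 79.0487]
scene 119 [  0.5054  -0.0224  40.3426  33.0339 -45.2112]
scene 118 [ 0.4461 -0.1106 53.0911 36.6972 37.5664]
```

View pics/c6.png

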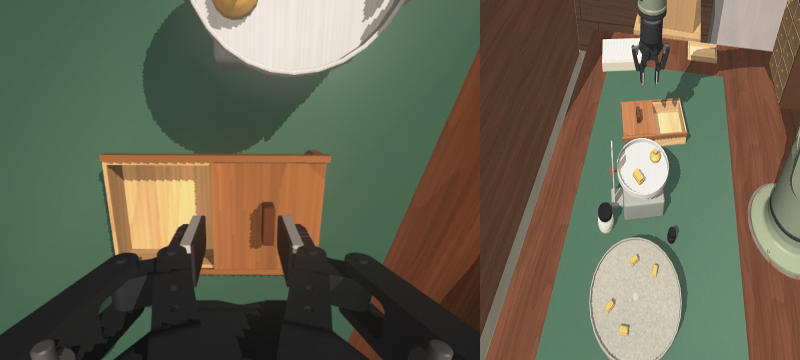

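The cover is fully open (it hit its stop, having started about 7 mm ajar). The ingots haven't moved. Now the small ingot at (0.485, 0.224).

Request:
move_arm(plan=[[[1, 0.08, 0, 0, 0, 0, 0], [1, 0.08, 0, 0, 0, 0, 0], [1, 0.08, 0, 0, 0, 0, 0], [1, 0.08, 0, 0, 0, 0, 0], [1, 0.08, 0, 0, 0, 0, 0], [1, 0.08, 0, 0, 0, 0, 0], [1, 0.08, 0, 0, 0, 0, 0], [1, 0.08, 0, 0, 0, 0, 0], [1, 0.08, 0, 0, 0, 0, 0], [1, 0.08, 0, 0, 0, 0, 0]]])

```text
clock: 25.1
position: [0.5228, -0.0149, 0.2156]
tool_rot: [3.141, 0.0, 1.807]
force: [0.0, 0.0, -0.4]
grip_width: 0.0427
finger_force: 0.0
```

Request:
move_arm(plan=[[[1, 0.08, 0, 0, 0, 0, 0], [1, 0.08, 0, 0, 0, 0, 0], [1, 0.08, 0, 0, 0, 0, 0], [1, 0.08, 0, 0, 0, 0, 0], [1, 0.08, 0, 0, 0, 0, 0], [1, 0.08, 0, 0, 0, 0, 0], [1, 0.08, 0, 0, 0, 0, 0], [1, 0.08, 0, 0, 0, 0, 0], [1, 0.08, 0, 0, 0, 0, 0], [1, 0.08, 0, 0, 0, 0, 0]]])

```text
clock: 26.1
position: [0.4915, 0.1833, 0.2156]
tool_rot: [3.141, -0.0, 1.807]
force: [0.6, 1.2, -0.3]
grip_width: 0.0424
finger_force: 0.0
```

Request:
move_arm(plan=[[[1, 0.08, 0, 0, 0, 0, 0], [1, 0.08, 0, 0, 0, 0, 0], [0, 0, 1, 0, 0, 0.98, 0], [0, 0, 1, 0, 0, 0.98, 0], [0, 0, 1, 0, 0, 0.98, 0], [0, 0, 1, 0, 0, 0.98, 0], [0, 0, 0, 0, 0, 0, 0], [0, 0, 0, 0, 0, 0, 0], [0, 0, 0, 0, 0, 0, 0], [0, 0, 0, 0, 0, 0, 0]]])

```text
clock: 27.1
position: [0.4858, 0.2222, 0.1365]
tool_rot: [3.14, -0.001, 1.398]
force: [-0.2, -0.3, -1.0]
grip_width: 0.0429
finger_force: 0.0
```

```bash
cat >> h.py <<'E'
def smalls():
    s=observe(); y=s["tool_rot"][2]; print("tcp",s["position"],"yaw",np.degrees(y),"q7",s["qpos"][6],"clk",s["clock"])
    for n,z in (("side",.058),("scene",.058),("wrist",.061)):
        im,K,M=frame(n)
        for a,c in brass(im,K,M,40 if n!="wrist" else 250):
            r=rect(K,M,c,z)
            if 10<r[2]<45 and r[1]>.1:
                d=r[:2]-s["position"][:2]; 
                print(n,int(a),r,"tool dx,dy",d@[np.cos(y),np.sin(y)],d@[np.sin(y),-np.cos(y)])
        if n=="wrist": cv2.imwrite("pics/wl.png",im)
E
python3 -c "
from h import *
smalls()"
```

```text
tcp [0.4858 0.2222 0.1365] yaw 80.1117523198295 q7 -0.7796444338114126 clk 27.1
side 178 [ 0.5606  0.362  25.2339 16.4026 -3.1305] tool dx,dy 0.15053011670419206 0.049663480431100915
side 151 [ 0.6096  0.3208 25.3468 16.0274 49.8368] tool dx,dy 0.11835678506214538 0.10501071822171593
side 132 [ 0.4841  0.2237 27.9484 15.3397 81.4106] tool dx,dy 0.0011475044158518854 -0.001950230401500826
side 128 [ 0.5526  0.208  25.4941 17.3986 39.1396] tool dx,dy -0.002555963497675645 0.06822828714777113
scene 82 [ 0.6122  0.3202 28.3156 16.3599 48.1193] tool dx,dy 0.11821218860878714 0.10767513032679199
scene 79 [ 0.5627  0.361  29.6594 15.942  -1.3987] tool dx,dy 0.14990559890529417 0.05190401106442412
scene 53 [ 0.5549  0.2068 26.7035 14.5403 39.3814] tool dx,dy -0.0033431648039021276 0.07070019210214845
scene 58 [ 0.4862  0.2236 26.177  19.2948 79.0487] tool dx,dy 0.0014096167308151697 0.00013574590094002053
wrist 809 [ 0.5496  0.21   24.6299 16.7646 42.2952] tool dx,dy -0.0011008554587033103 0.06492939936627294
wrist 783 [ 0.4823  0.2261 25.6356 15.1652 80.4048] tool dx,dy 0.0032027427243835147 -0.0041356355115762695
wrist 1127 [ 0.6054  0.3208 25.3366 15.4025 49.7714] tool dx,dy 0.11763553151802743 0.1008731110236971
wrist 460 [ 0.5572  0.3555 24.8697  6.7034 -9.9039] tool dx,dy 0.1435428050763055 0.04743021461288731
```

Request:
move_arm(plan=[[[0.1, -0.1, 0.84, 0, 0, 0, 0], [0, 0, 0.84, 0, 0, 0, 0], [0, 0, 0.84, 0, 0, 0, 0], [0, 0, 0.84, 0, 0, 0, 0], [0, 0, 0.84, 0, 0, 0, 0], [0, 0, 0, 0, 0, 0, -0.2], [0, 0, 0, 0, 0, 0, -0.4], [0, 0, 0, 0, 0, 0, -0.7], [0, 0, 0, 0, 0, 0, -1], [0, 0, 0, 0, 0, 0, -1]]])

```text
clock: 28.25
position: [0.4841, 0.2245, 0.0524]
tool_rot: [3.141, -0.001, 1.397]
force: [-1.6, -1.6, 8.9]
grip_width: 0.0144
finger_force: 40.1
```

Request:
move_arm(plan=[[[0, 0, 0, 0, 0, 0, -1], [0, 0, -0.5, 0, 0, 0, -1], [0, 0, -1, 0, 0, 0, -1], [0, 0, -1, 0, 0, 0, -1], [0, 0, -1, 0, 0, -0.98, -1], [0, 0, -1, 0, 0, -0.98, -1], [0, 0, -1, 0, 0, -0.98, -1], [0, 0, -1, 0, 0, -0.98, -1], [0, 0, -1, 0, 0, 0, -1], [0, 0, 0, 0, 0, 0, -1]]])

```text
clock: 29.25
position: [0.4847, 0.2248, 0.2047]
tool_rot: [3.137, -0.001, 1.807]
force: [0.5, -0.2, -1.2]
grip_width: 0.0145
finger_force: 39.1
```

Request:
move_arm(plan=[[[-0.99, -0.27, 0, 0, 0, 0, -1], [-0.99, -0.27, 0, 0, 0, 0, -1], [-0.99, -0.27, 0, 0, 0, 0, -1], [-0.99, -0.27, 0, 0, 0, 0, -1], [-0.99, -0.27, 0, 0, 0, 0, -1], [-0.99, -0.27, 0, 0, 0, 0, -1], [-0.99, -0.27, 0, 0, 0, 0, -1], [-0.99, -0.27, 0, 0, 0, 0, -1], [-0.99, -0.27, 0, 0, 0, 0, -1], [-0.99, -0.27, 0, 0, 0, 0, -1]]])

```text
clock: 30.25
position: [0.4773, 0.0184, 0.2017]
tool_rot: [3.142, 0.0, 1.807]
force: [-0.1, 0.5, 0.4]
grip_width: 0.0147
finger_force: 39.1
```

Request:
move_arm(plan=[[[-0.99, -0.27, 0, 0, 0, 0, -1], [-0.99, -0.27, 0, 0, 0, 0, -1], [-0.99, -0.27, 0, 0, 0, 0, -1], [-0.99, -0.27, 0, 0, 0, 0, -1], [-0.99, -0.27, 0, 0, 0, 0, -1], [-0.99, -0.27, 0, 0, 0, 0, -1], [-0.99, -0.27, 0, 0, 0, 0, -1], [-0.99, -0.27, 0, 0, 0, 0, -1], [-0.99, -0.27, 0, 0, 0, 0, -1], [-0.99, -0.27, 0, 0, 0, 0, -1]]])

```text
clock: 31.25
position: [0.4712, -0.1867, 0.2017]
tool_rot: [-3.142, 0.0, 1.807]
force: [0.3, -0.1, -0.4]
grip_width: 0.015
finger_force: 39.1
```

Request:
move_arm(plan=[[[-0.99, -0.27, 0, 0, 0, 0, -1], [-0.99, -0.27, 0, 0, 0, 0, -1], [-0.99, -0.27, 0, 0, 0, 0, -1], [-0.99, -0.27, 0, 0, 0, 0, -1], [-0.99, -0.27, 0, 0, 0, 0, -1], [-0.99, -0.27, 0, 0, 0, 0, -1], [-0.99, -0.27, 0, 0, 0, 0, -1], [-0.99, -0.27, 0, 0, 0, 0, -1], [0, 0, 0, 0, 0, 0, -1], [0, 0, 0, 0, 0, 0, -1]]])

```text
clock: 32.25
position: [0.4664, -0.3498, 0.2014]
tool_rot: [-3.141, -0.0, 1.807]
force: [0.7, 1.6, -0.4]
grip_width: 0.0147
finger_force: 39.1
```

Request:
move_arm(plan=[[[0, 0, 1, 0, 0, 0, -1], [0, 0, 1, 0, 0, 0, -1], [0, 0, 1, 0, 0, 0, -1], [0, 0, 1, 0, 0, 0, -1], [0, 0, 1, 0, 0, 0, -1], [0, 0, 1, 0, 0, 0, -1], [0, 0, 0.5, 0, 0, 0, -1], [0, 0, 0, 0, 0, 0, -1], [0, 0, 0, 0, 0, 0, -1], [0, 0, 0, 0, 0, 0, -1]]])

```text
clock: 33.25
position: [0.4672, -0.3502, 0.0725]
tool_rot: [3.141, 0.001, 1.807]
force: [0.3, -0.9, -0.2]
grip_width: 0.0148
finger_force: 39.1
```

Request:
move_arm(plan=[[[0, 0, 0.75, 0, 0, 0, -1], [0, 0, 0.75, 0, 0, 0, -1], [0, 0, 0.75, 0, 0, 0, -1], [0, 0, 0, 0, 0, 0, -1], [0, 0, 0, 0, 0, 0, -1], [0, 0, 0, 0, 0, 0, -0.4], [0, 0, 0, 0, 0, 0, -0.1], [0, 0, 0, 0, 0, 0, -0.1], [0, 0, 0, 0, 0, 0, -0.1], [0, 0, -0.3, 0, 0, 0, -0.1]]])

```text
clock: 34.25
position: [0.4664, -0.3498, 0.0323]
tool_rot: [-3.141, -0.001, 1.807]
force: [0.2, -0.6, 0.4]
grip_width: 0.0383
finger_force: 0.0
```

Request:
move_arm(plan=[[[0, 0, -0.9, 0, 0, 0, 0], [0, 0, -0.95, 0, 0, 0, 0], [0, 0, -0.95, 0, 0, 0, 0], [0, 0, -0.95, 0, 0, 0, 0], [0, 0, -0.95, 0, 0, 0, 0], [0, 0, -0.95, 0, 0, 0, 0], [0, 0, -0.95, 0, 0, 0, 0], [0, 0, -0.95, 0, 0, 0, 0], [0, 0, -0.95, 0, 0, 0, 0], [0, 0, 0, 0, 0, 0, 0]]])

```text
clock: 35.25
position: [0.4675, -0.3506, 0.2053]
tool_rot: [3.139, 0.003, 1.807]
force: [-0.3, 0.7, 0.7]
grip_width: 0.0428
finger_force: 0.0
```

Run:
```python
from h import *
s=observe(); print(s["position"],s["qpos"][6])
w,K,M=frame("wrist"); cv2.imwrite("pics/w6.png",w)
for a,c in brass(w,K,M,100):
    r=rect(K,M,c,.016); print(int(a),c.mean(0).round(),r)
print(proj(K,M,(.4705,-.301,.005)))
```

```text
[ 0.4675 -0.3506  0.2053] 0.7466452354602408
213 [274. 163.] [  0.4104  -0.3079  61.496    6.685  -78.833 ]
606 [336. 173.] [  0.4737  -0.3143 105.1956  21.4751 -76.2515]
628 [320. 180.] [  0.4569  -0.3127  94.3414  16.8058 -73.863 ]
[336.85   169.5791]
```

Request:
move_arm(plan=[[[0.97, 0.4, 0, 0, 0, 0, 0], [0.97, 0.4, 0, 0, 0, 0, 0], [0.97, 0.4, 0, 0, 0, 0, 0], [0.97, 0.4, 0, 0, 0, 0, 0], [0.97, 0.4, 0, 0, 0, 0, 0], [0.97, 0.4, 0, 0, 0, 0, 0], [0.97, 0.4, 0, 0, 0, 0, 0], [0.97, 0.4, 0, 0, 0, 0, 0], [0.97, 0.4, 0, 0, 0, 0, 0], [0.97, 0.4, 0, 0, 0, 0, 0]]])

```text
clock: 36.3
position: [0.4986, -0.1417, 0.202]
tool_rot: [-3.141, -0.0, 1.807]
force: [0.8, -1.0, -0.2]
grip_width: 0.0428
finger_force: 0.0
```

Request:
move_arm(plan=[[[0.97, 0.4, 0, 0, 0, 0, 0], [0.97, 0.4, 0, 0, 0, 0, 0], [0.97, 0.4, 0, 0, 0, 0, 0], [0.97, 0.4, 0, 0, 0, 0, 0], [0.97, 0.4, 0, 0, 0, 0, 0], [0.97, 0.4, 0, 0, 0, 0, 0], [0.97, 0.4, 0, 0, 0, 0, 0], [0.97, 0.4, 0, 0, 0, 0, 0], [0.97, 0.4, 0, 0, 0, 0, 0], [0.97, 0.4, 0, 0, 0, 0, 0]]])

```text
clock: 37.3
position: [0.5309, 0.0655, 0.2019]
tool_rot: [-3.141, -0.0, 1.807]
force: [-0.2, -0.2, -0.1]
grip_width: 0.0429
finger_force: 0.0
```

Request:
move_arm(plan=[[[0.97, 0.4, 0, 0, 0, 0, 0], [0.97, 0.4, 0, 0, 0, 0, 0], [0.97, 0.4, 0, 0, 0, 0, 0], [0.97, 0.4, 0, 0, 0, 0, 0], [0.97, 0.4, 0, 0, 0, 0, 0], [0.97, 0.4, 0, 0, 0, 0, 0], [0.97, 0.4, 0, 0, 0, 0, 0], [0, 0, 0, 0, 0, 0.96, 0], [0, 0, 0, 0, 0, 0.96, 0], [0, 0, 0, 0, 0, 0.96, 0]]])

```text
clock: 38.3
position: [0.5534, 0.2098, 0.2017]
tool_rot: [-3.14, 0.001, 1.502]
force: [0.2, 0.4, 0.7]
grip_width: 0.0425
finger_force: 0.0
```

Request:
move_arm(plan=[[[0, 0, 0.5, 0, 0, 0.96, 0], [0, 0, 0.5, 0, 0, 0.96, 0], [0, 0, 0.5, 0, 0, 0.96, 0], [0, 0, 0.5, 0, 0, 0.96, 0], [0, 0, 0.5, 0, 0, 0.96, 0], [0, 0, 0.5, 0, 0, 0.96, 0], [0, 0, 0.5, 0, 0, 0.96, 0], [0, 0, 0, 0, 0, 0.96, 0], [0, 0, 0, 0, 0, 0, 0], [0, 0, 0, 0, 0, 0, 0]]])

```text
clock: 39.3
position: [0.5536, 0.2099, 0.1322]
tool_rot: [3.142, 0.001, 0.705]
force: [0.9, 0.8, 0.0]
grip_width: 0.0426
finger_force: 0.0
```

```bash
python3 -c "
from h import *
smalls()
im,K,M=frame('side'); cv2.imwrite('pics/side3.png',im)
for p in ((.467,-.350,.012),(.46,-.30,.005)):
    u=proj(K,M,p).round().astype(int); print(u, im[u[1]-2:u[1]+3,u[0]-2:u[0]+3].mean((0,1)), cv2.cvtColor(im,cv2.COLOR_BGR2HSV)[u[1],u[0]])
"
```

```text
tcp [0.5536 0.2099 0.1322] yaw 40.38850467570036 q7 -1.2589342320883643 clk 39.3
side 175 [  0.5722   0.3572  25.4485  16.2181 -10.4022] tool dx,dy 0.10960142967393965 -0.10018982688790272
side 150 [ 0.6139  0.3085 25.0562 16.6898 40.5064] tool dx,dy 0.10980700108771724 -0.0360763513902054
side 122 [ 0.5399  0.2063 25.1324 17.0285 31.0517] tool dx,dy -0.01277869256826902 -0.006183413915265252
scene 75 [ 0.6159  0.3074 27.1727 15.3108 39.7806] tool dx,dy 0.11061757392876193 -0.03394258203309092
scene 85 [ 0.5746  0.3563 29.7636 16.2694 -9.5174] tool dx,dy 0.11084626326503844 -0.09794920435599962
scene 53 [ 0.542   0.2051 29.8492 12.9782 28.7668] tool dx,dy -0.011956749604655526 -0.003908681015655664
wrist 778 [ 0.5396  0.2077 26.4813 15.0941 31.2236] tool dx,dy -0.012100039126380963 -0.007444139700602213
wrist 1136 [ 0.6125  0.3074 24.3374 15.0819 40.3455] tool dx,dy 0.1080279016226752 -0.03614567017183779
wrist 988 [  0.5722   0.3556  25.2357  14.888  -13.5867] tool dx,dy 0.10856468231452934 -0.09897115756739132
[378 154] [113.64 138.84 133.04] [ 34  43 138]
[379 171] [114.08 139.28 133.6 ] [ 37  49 140]
```

The disc turned about 9°, so I'll correct for that and grasp.

Request:
move_arm(plan=[[[-0.6, -0.28, 0, 0, 0, 0, 0], [0, 0, 0, 0, 0, 0.8, 0], [0, 0, 1, 0, 0, 0.8, 0], [0, 0, 1, 0, 0, 0, 0], [0, 0, 1, 0, 0, 0, 0], [0, 0, 1, 0, 0, 0, 0], [0, 0, 0, 0, 0, 0, -0.2], [0, 0, 0, 0, 0, 0, -0.5], [0, 0, 0, 0, 0, 0, -1], [0, 0, 0, 0, 0, 0, -1]]])

```text
clock: 40.5
position: [0.5416, 0.2066, 0.0535]
tool_rot: [3.142, -0.002, 0.534]
force: [1.8, 1.0, 1.9]
grip_width: 0.0144
finger_force: 40.0
```

Request:
move_arm(plan=[[[0, 0, 0, 0, 0, 0, -1], [0, 0, -0.5, 0, 0, 0, -1], [0, 0, -1, 0, 0, 0, -1], [0, 0, -1, 0, 0, -1, -1], [0, 0, -1, 0, 0, -1, -1], [0, 0, -1, 0, 0, -1, -1], [0, 0, -1, 0, 0, -1, -1], [0, 0, -1, 0, 0, -1, -1], [0, 0, -1, 0, 0, -1, -1], [0, 0, 0, 0, 0, -1, -1]]])

```text
clock: 41.5
position: [0.5421, 0.2066, 0.206]
tool_rot: [3.138, -0.003, 1.271]
force: [0.9, -1.0, -1.3]
grip_width: 0.0143
finger_force: 39.8
```

Request:
move_arm(plan=[[[0, 0, 0, 0, 0, -1, -1], [0, 0, 0, 0, 0, -1, -1], [0, 0, 0, 0, 0, -1, -1], [0, 0, 0, 0, 0, -1, -1], [0, 0, 0, 0, 0, -1, -1], [0, 0, 0, 0, 0, -0.1, -1], [0, 0, 0, 0, 0, 0, -1], [0, 0, 0, 0, 0, 0, -1], [0, 0, 0, 0, 0, 0, -1], [0, 0, 0, 0, 0, 0, -1]]])

```text
clock: 42.5
position: [0.541, 0.2065, 0.2025]
tool_rot: [3.142, 0.0, 1.8]
force: [0.1, 0.6, -0.5]
grip_width: 0.0146
finger_force: 39.8
```

Request:
move_arm(plan=[[[-0.95, -0.38, 0, 0, 0, 0, -1], [-0.95, -0.38, 0, 0, 0, 0, -1], [-0.95, -0.38, 0, 0, 0, 0, -1], [-0.95, -0.38, 0, 0, 0, 0, -1], [-0.95, -0.38, 0, 0, 0, 0, -1], [-0.95, -0.38, 0, 0, 0, 0, -1], [-0.95, -0.38, 0, 0, 0, 0, -1], [-0.95, -0.38, 0, 0, 0, 0, -1], [-0.95, -0.38, 0, 0, 0, 0, -1], [-0.95, -0.38, 0, 0, 0, 0, -1]]])

```text
clock: 43.5
position: [0.5103, 0.0033, 0.2026]
tool_rot: [3.142, 0.0, 1.801]
force: [-0.5, 0.3, 0.0]
grip_width: 0.0146
finger_force: 39.8
```

Request:
move_arm(plan=[[[-0.95, -0.38, 0, 0, 0, 0, -1], [-0.95, -0.38, 0, 0, 0, 0, -1], [-0.95, -0.38, 0, 0, 0, 0, -1], [-0.95, -0.38, 0, 0, 0, 0, -1], [-0.95, -0.38, 0, 0, 0, 0, -1], [-0.95, -0.38, 0, 0, 0, 0, -1], [-0.95, -0.38, 0, 0, 0, 0, -1], [-0.95, -0.38, 0, 0, 0, 0, -1], [-0.95, -0.38, 0, 0, 0, 0, -1], [-0.95, -0.38, 0, 0, 0, 0, -1]]])

```text
clock: 44.5
position: [0.4797, -0.1991, 0.2026]
tool_rot: [3.142, 0.0, 1.801]
force: [0.5, 0.3, -0.2]
grip_width: 0.0145
finger_force: 39.8
```

Request:
move_arm(plan=[[[-0.95, -0.38, 0, 0, 0, 0, -1], [-0.95, -0.38, 0, 0, 0, 0, -1], [-0.95, -0.38, 0, 0, 0, 0, -1], [-0.95, -0.38, 0, 0, 0, 0, -1], [-0.95, -0.38, 0, 0, 0, 0, -1], [-0.95, -0.38, 0, 0, 0, 0, -1], [0, 0, 0, 0, 0, 0, -1], [0, 0, 0, 0, 0, 0, -1], [0, 0, 0, 0, 0, 0, -1], [0, 0, 0, 0, 0, 0, -1]]])

```text
clock: 45.5
position: [0.4617, -0.319, 0.2025]
tool_rot: [3.142, -0.0, 1.802]
force: [0.4, -0.3, -0.6]
grip_width: 0.0145
finger_force: 39.8
```

Run:
```python
from h import *
w,K,M=frame("wrist"); cv2.imwrite("pics/w7.png",w); print(observe()["position"])
sc,Ks,Ms=frame("scene"); sd,Kd,Md=frame("side")
def around(im,K,M,p,r):
    u=proj(K,M,p).round().astype(int); return im[max(0,u[1]-r):u[1]+r,max(0,u[0]-r):u[0]+r]
p=(.4705,-.301,.02)
cv2.imwrite("pics/c7.png",np.hstack([cv2.resize(w,(480,360)),cv2.resize(around(sd,Kd,Md,p,45),(320,360))]))
```

```text
[ 0.4617 -0.3191  0.2026]
```

View pics/c7.png

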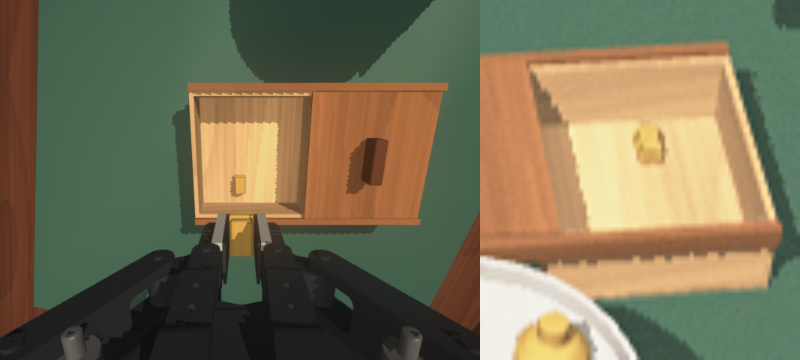

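The first ingot is inside the box, near (319,245) in the full wrist frame, and the second is held over it. I'll place it and go to the third.

Request:
move_arm(plan=[[[0, 0, 1, 0, 0, 0, -1], [0, 0, 1, 0, 0, 0, -1], [0, 0, 1, 0, 0, 0, -1], [0, 0, 1, 0, 0, 0, -1], [0, 0, 1, 0, 0, 0, -1], [0, 0, 1, 0, 0, 0, -1], [0, 0, 1, 0, 0, 0, -1], [0, 0, 1, 0, 0, 0, -1], [0, 0, 0.75, 0, 0, 0, -1], [0, 0, 0, 0, 0, 0, -1]]])

```text
clock: 46.65
position: [0.4607, -0.319, 0.0259]
tool_rot: [-3.14, -0.002, 1.801]
force: [-0.2, 0.4, -0.1]
grip_width: 0.0147
finger_force: 39.8
```

Request:
move_arm(plan=[[[0, 0, 0, 0, 0, 0, -1], [0, 0, 0, 0, 0, 0, -0.4], [0, 0, 0, 0, 0, 0, -0.1], [0, 0, 0, 0, 0, 0, -0.1], [0, 0, 0, 0, 0, 0, -0.1], [0, 0, -0.5, 0, 0, 0, -0.1], [0, 0, -1, 0, 0, 0, -0.1], [0, 0, -1, 0, 0, 0, 0], [0, 0, -1, 0, 0, 0, 0], [0, 0, -1, 0, 0, 0, 0]]])

```text
clock: 47.65
position: [0.4615, -0.3197, 0.1191]
tool_rot: [3.141, 0.0, 1.801]
force: [-0.5, -0.7, 0.1]
grip_width: 0.0431
finger_force: 0.0
```

Request:
move_arm(plan=[[[0, 0, -1, 0, 0, 0, 0], [0, 0, -1, 0, 0, 0, 0], [0, 0, -1, 0, 0, 0, 0], [0, 0, -1, 0, 0, 0, 0], [0, 0, -0.3, 0, 0, 0, 0], [0.99, 0.5, 0, 0, 0, 0, 0], [0.99, 0.5, 0, 0, 0, 0, 0], [0.99, 0.5, 0, 0, 0, 0, 0], [0.99, 0.5, 0, 0, 0, 0, 0], [0.99, 0.5, 0, 0, 0, 0, 0]]])

```text
clock: 48.65
position: [0.4874, -0.2109, 0.2034]
tool_rot: [-3.141, -0.0, 1.801]
force: [0.7, -0.6, 0.8]
grip_width: 0.0429
finger_force: 0.0
```

Request:
move_arm(plan=[[[0.99, 0.5, 0, 0, 0, 0, 0], [0.99, 0.5, 0, 0, 0, 0, 0], [0.99, 0.5, 0, 0, 0, 0, 0], [0.99, 0.5, 0, 0, 0, 0, 0], [0.99, 0.5, 0, 0, 0, 0, 0], [0.99, 0.5, 0, 0, 0, 0, 0], [0.99, 0.5, 0, 0, 0, 0, 0], [0.99, 0.5, 0, 0, 0, 0, 0], [0.99, 0.5, 0, 0, 0, 0, 0], [0.99, 0.5, 0, 0, 0, 0, 0]]])

```text
clock: 49.65
position: [0.5396, 0.0046, 0.2033]
tool_rot: [-3.141, 0.0, 1.801]
force: [-0.4, 0.3, -0.7]
grip_width: 0.0426
finger_force: 0.0
```

Request:
move_arm(plan=[[[0.99, 0.5, 0, 0, 0, 0, 0], [0.99, 0.5, 0, 0, 0, 0, 0], [0.99, 0.5, 0, 0, 0, 0, 0], [0.99, 0.5, 0, 0, 0, 0, 0], [0.99, 0.5, 0, 0, 0, 0, 0], [0.99, 0.5, 0, 0, 0, 0, 0], [0.99, 0.5, 0, 0, 0, 0, 0], [0.99, 0.5, 0, 0, 0, 0, 0], [0.99, 0.5, 0, 0, 0, 0, 0], [0.99, 0.5, 0, 0, 0, 0, 0]]])

```text
clock: 50.65
position: [0.5917, 0.2201, 0.2032]
tool_rot: [-3.141, 0.0, 1.801]
force: [-0.9, 0.7, 0.4]
grip_width: 0.0422
finger_force: 0.0
```

Request:
move_arm(plan=[[[0.99, 0.5, 0, 0, 0, 0, 0], [0.99, 0.5, 0, 0, 0, 0, 0], [0.99, 0.5, 0, 0, 0, 0, 0], [0.99, 0.5, 0, 0, 0, 0, 0], [0, 0, 0.5, 0, 0, 0.96, 0], [0, 0, 0.5, 0, 0, 0.96, 0], [0, 0, 0.5, 0, 0, 0.96, 0], [0, 0, 0.5, 0, 0, 0.96, 0], [0, 0, 0.5, 0, 0, 0.96, 0], [0, 0, 0.5, 0, 0, 0.96, 0]]])

```text
clock: 51.65
position: [0.6124, 0.3053, 0.1428]
tool_rot: [-3.141, 0.001, 1.194]
force: [0.1, 0.3, 0.1]
grip_width: 0.0428
finger_force: 0.0
```

Request:
move_arm(plan=[[[0, 0, 0, 0, 0, 0.96, 0], [0, 0, 0, 0, 0, 0.96, 0], [0, 0, 0, 0, 0, 0.96, 0], [0, 0, 0, 0, 0, 0.96, 0], [0, 0, 0, 0, 0, 0.96, 0], [0, 0, 0, 0, 0, 0, 0], [0, 0, 0, 0, 0, 0, 0], [0, 0, 0, 0, 0, 0, 0], [0, 0, 0, 0, 0, 0, 0], [0, 0, 0, 0, 0, 0, 0]]])

```text
clock: 52.65
position: [0.6128, 0.3054, 0.1435]
tool_rot: [-3.142, -0.0, 0.696]
force: [0.5, 0.4, 0.6]
grip_width: 0.0427
finger_force: 0.0
```

```bash
python3 -c "
from h import *
smalls()"
```

```text
tcp [0.6128 0.3054 0.1435] yaw 39.874811775228785 q7 -1.343693002881099 clk 52.65
side 175 [  0.5727   0.3571  25.6876  16.1993 -10.4028] tool dx,dy 0.002368040907660747 -0.06533648393209524
side 155 [ 0.6141  0.308  25.204  16.6682 40.9138] tool dx,dy 0.0026617351701323858 -0.001112783138072251
scene 75 [ 0.6169  0.3078 29.1075 15.0816 38.144 ] tool dx,dy 0.004682364504410682 0.0008358207450846557
scene 86 [ 0.575   0.3562 29.1621 16.2694 -9.5174] tool dx,dy 0.00355616808959208 -0.06317122325505062
wrist 739 [ 0.6142  0.3099 25.5356 14.4792 39.8572] tool dx,dy 0.00395659326691285 -0.002506821340275519
wrist 765 [  0.5738   0.3573  26.2677  15.1813 -12.3019] tool dx,dy 0.0033404551468826267 -0.0647847498046765
```

Request:
move_arm(plan=[[[0.15, 0, 0.91, 0, 0, 0, 0], [0, 0, 0.91, 0, 0, 0, 0], [0, 0, 0.91, 0, 0, 0, 0], [0, 0, 0.91, 0, 0, 0, 0], [0, 0, 0.91, 0, 0, 0, 0], [0, 0, 0, 0, 0, 0, -0.2], [0, 0, 0, 0, 0, 0, -0.4], [0, 0, 0, 0, 0, 0, -0.7], [0, 0, 0, 0, 0, 0, -1], [0, 0, 0, 0, 0, 0, -1]]])

```text
clock: 53.8
position: [0.615, 0.3075, 0.0526]
tool_rot: [-3.142, -0.0, 0.695]
force: [-0.2, -0.1, 0.6]
grip_width: 0.0147
finger_force: 40.0
```

Request:
move_arm(plan=[[[0, 0, 0, 0, 0, 0, -1], [0, 0, -0.5, 0, 0, 0, -1], [0, 0, -1, 0, 0, 0, -1], [0, 0, -1, 0, 0, -0.96, -1], [0, 0, -1, 0, 0, -0.96, -1], [0, 0, -1, 0, 0, -0.96, -1], [0, 0, -1, 0, 0, -0.96, -1], [0, 0, -1, 0, 0, -0.96, -1], [0, 0, -1, 0, 0, -0.96, -1], [0, 0, 0, 0, 0, -0.96, -1]]])

```text
clock: 54.8
position: [0.6162, 0.3078, 0.2064]
tool_rot: [3.138, -0.003, 1.403]
force: [0.3, -1.2, -0.2]
grip_width: 0.0147
finger_force: 40.0
```

Request:
move_arm(plan=[[[0, 0, 0, 0, 0, -0.96, -1], [0, 0, 0, 0, 0, -0.96, -1], [0, 0, 0, 0, 0, -0.96, -1], [0, 0, 0, 0, 0, -0.96, -1], [0, 0, 0, 0, 0, 0, -1], [0, 0, 0, 0, 0, 0, -1], [0, 0, 0, 0, 0, 0, -1], [0, 0, 0, 0, 0, 0, -1], [0, 0, 0, 0, 0, 0, -1], [0, 0, 0, 0, 0, 0, -1]]])

```text
clock: 55.8
position: [0.615, 0.3075, 0.2025]
tool_rot: [-3.142, 0.0, 1.801]
force: [-0.4, 0.3, -1.4]
grip_width: 0.015
finger_force: 40.0
```

Request:
move_arm(plan=[[[-0.97, -0.53, 0, 0, 0, 0, -1], [-0.97, -0.53, 0, 0, 0, 0, -1], [-0.97, -0.53, 0, 0, 0, 0, -1], [-0.97, -0.53, 0, 0, 0, 0, -1], [-0.97, -0.53, 0, 0, 0, 0, -1], [-0.97, -0.53, 0, 0, 0, 0, -1], [-0.97, -0.53, 0, 0, 0, 0, -1], [-0.97, -0.53, 0, 0, 0, 0, -1], [-0.97, -0.53, 0, 0, 0, 0, -1], [-0.97, -0.53, 0, 0, 0, 0, -1]]])

```text
clock: 56.8
position: [0.5559, 0.0936, 0.2026]
tool_rot: [3.141, 0.0, 1.801]
force: [0.5, 0.5, -0.4]
grip_width: 0.0145
finger_force: 40.0
```

Request:
move_arm(plan=[[[-0.97, -0.53, 0, 0, 0, 0, -1], [-0.97, -0.53, 0, 0, 0, 0, -1], [-0.97, -0.53, 0, 0, 0, 0, -1], [-0.97, -0.53, 0, 0, 0, 0, -1], [-0.97, -0.53, 0, 0, 0, 0, -1], [-0.97, -0.53, 0, 0, 0, 0, -1], [-0.97, -0.53, 0, 0, 0, 0, -1], [-0.97, -0.53, 0, 0, 0, 0, -1], [-0.97, -0.53, 0, 0, 0, 0, -1], [-0.97, -0.53, 0, 0, 0, 0, -1]]])

```text
clock: 57.8
position: [0.497, -0.1195, 0.2027]
tool_rot: [3.141, 0.0, 1.801]
force: [0.2, -0.1, 0.5]
grip_width: 0.0144
finger_force: 40.0
```

Request:
move_arm(plan=[[[-0.97, -0.53, 0, 0, 0, 0, -1], [-0.97, -0.53, 0, 0, 0, 0, -1], [-0.97, -0.53, 0, 0, 0, 0, -1], [-0.97, -0.53, 0, 0, 0, 0, -1], [-0.97, -0.53, 0, 0, 0, 0, -1], [-0.97, -0.53, 0, 0, 0, 0, -1], [-0.97, -0.53, 0, 0, 0, 0, -1], [-0.97, -0.53, 0, 0, 0, 0, -1], [0, 0, 0, 0, 0, 0, -1], [0, 0, 0, 0, 0, 0, -1]]])

```text
clock: 58.8
position: [0.45, -0.2892, 0.2025]
tool_rot: [3.141, -0.0, 1.8]
force: [0.4, 0.6, -0.1]
grip_width: 0.0146
finger_force: 40.0
```

Request:
move_arm(plan=[[[0, 0, 1, 0, 0, 0, -1], [0, 0, 1, 0, 0, 0, -1], [0, 0, 1, 0, 0, 0, -1], [0, 0, 1, 0, 0, 0, -1], [0, 0, 1, 0, 0, 0, -1], [0, 0, 1, 0, 0, 0, -1], [0, 0, 1, 0, 0, 0, -1], [0, 0, 1, 0, 0, 0, -1], [0, 0, 0.75, 0, 0, 0, -1], [0, 0, 0, 0, 0, 0, -1]]])

```text
clock: 59.8
position: [0.4497, -0.2876, 0.026]
tool_rot: [-3.14, -0.002, 1.802]
force: [-0.1, -0.2, 0.4]
grip_width: 0.0143
finger_force: 40.0
```

Request:
move_arm(plan=[[[0, 0, 0, 0, 0, 0, -1], [0, 0, 0, 0, 0, 0, -0.4], [0, 0, 0, 0, 0, 0, -0.1], [0, 0, 0, 0, 0, 0, -0.1], [0, 0, 0, 0, 0, 0, -0.1], [0, 0, -0.5, 0, 0, 0, -0.1], [0, 0, -1, 0, 0, 0, -0.1], [0, 0, -1, 0, 0, 0, 0], [0, 0, -1, 0, 0, 0, 0], [0, 0, -1, 0, 0, 0, 0]]])

```text
clock: 60.8
position: [0.45, -0.2892, 0.1191]
tool_rot: [3.141, 0.0, 1.801]
force: [0.5, -0.1, -0.5]
grip_width: 0.0426
finger_force: 0.0
```

Request:
move_arm(plan=[[[0, 0, -1, 0, 0, 0, 0], [0, 0, -1, 0, 0, 0, 0], [0, 0, -1, 0, 0, 0, 0], [0, 0, -1, 0, 0, 0, 0], [0, 0, -0.3, 0, 0, 0, 0], [0.97, 0.43, 0, 0, 0, 0, 0], [0.97, 0.43, 0, 0, 0, 0, 0], [0.97, 0.43, 0, 0, 0, 0, 0], [0.97, 0.43, 0, 0, 0, 0, 0], [0.97, 0.43, 0, 0, 0, 0, 0]]])

```text
clock: 61.8
position: [0.4696, -0.184, 0.2034]
tool_rot: [-3.141, -0.0, 1.801]
force: [0.1, -0.2, 0.8]
grip_width: 0.0427
finger_force: 0.0
```

Request:
move_arm(plan=[[[0.97, 0.43, 0, 0, 0, 0, 0], [0.97, 0.43, 0, 0, 0, 0, 0], [0.97, 0.43, 0, 0, 0, 0, 0], [0.97, 0.43, 0, 0, 0, 0, 0], [0.97, 0.43, 0, 0, 0, 0, 0], [0.97, 0.43, 0, 0, 0, 0, 0], [0.97, 0.43, 0, 0, 0, 0, 0], [0.97, 0.43, 0, 0, 0, 0, 0], [0.97, 0.43, 0, 0, 0, 0, 0], [0.97, 0.43, 0, 0, 0, 0, 0]]])

```text
clock: 62.8
position: [0.509, 0.0244, 0.2033]
tool_rot: [-3.141, -0.0, 1.801]
force: [-0.5, -0.1, -0.6]
grip_width: 0.0425
finger_force: 0.0
```

Request:
move_arm(plan=[[[0.97, 0.43, 0, 0, 0, 0, 0], [0.97, 0.43, 0, 0, 0, 0, 0], [0.97, 0.43, 0, 0, 0, 0, 0], [0.97, 0.43, 0, 0, 0, 0, 0], [0.97, 0.43, 0, 0, 0, 0, 0], [0.97, 0.43, 0, 0, 0, 0, 0], [0.97, 0.43, 0, 0, 0, 0, 0], [0.97, 0.43, 0, 0, 0, 0, 0], [0.97, 0.43, 0, 0, 0, 0, 0], [0.97, 0.43, 0, 0, 0, 0, 0]]])

```text
clock: 63.8
position: [0.5485, 0.2328, 0.2032]
tool_rot: [-3.141, 0.0, 1.801]
force: [-0.6, -0.3, 0.4]
grip_width: 0.0427
finger_force: 0.0
```

Request:
move_arm(plan=[[[0.97, 0.43, 0, 0, 0, 0, 0], [0.97, 0.43, 0, 0, 0, 0, 0], [0.97, 0.43, 0, 0, 0, 0, 0], [0.97, 0.43, 0, 0, 0, 0, 0], [0.97, 0.43, 0, 0, 0, 0, 0], [0.97, 0.43, 0, 0, 0, 0, 0], [0, 0, 0.75, 0, 0, -1, 0], [0, 0, 0.75, 0, 0, -1, 0], [0, 0, 0.75, 0, 0, -1, 0], [0, 0, 0.75, 0, 0, -1, 0]]])

```text
clock: 64.8
position: [0.572, 0.357, 0.1426]
tool_rot: [-3.141, -0.0, 2.224]
force: [0.1, -0.2, 0.4]
grip_width: 0.0428
finger_force: 0.0
```

Request:
move_arm(plan=[[[0, 0, 0, 0, 0, -1, 0], [0, 0, 0, 0, 0, -1, 0], [0, 0, 0, 0, 0, -1, 0], [0, 0, 0, 0, 0, -1, 0], [0, 0, 0, 0, 0, -1, 0], [0, 0, 0, 0, 0, -1, 0], [0, 0, 0, 0, 0, -1, 0], [0, 0, 0, 0, 0, 0, 0], [0, 0, 0, 0, 0, 0, 0], [0, 0, 0, 0, 0, 0, 0]]])

```text
clock: 65.8
position: [0.5723, 0.3572, 0.1434]
tool_rot: [-3.141, -0.0, 2.951]
force: [0.9, 0.2, -0.2]
grip_width: 0.0428
finger_force: 0.0
```

```bash
python3 -c "
from h import *
smalls()"
```

```text
tcp [0.5723 0.3572 0.1434] yaw 169.05181759907882 q7 0.4575185487575357 clk 65.8
side 149 [  0.5741   0.3561  25.5944  16.3459 -13.4581] tool dx,dy -0.0020129067274161044 -0.0007068568721174003
scene 79 [  0.5767   0.3554  27.8716  17.006  -15.3335] tool dx,dy -0.0046985298325012735 -0.0009003214358814388
wrist 722 [  0.571    0.3569  25.2919  15.1824 -13.5217] tool dx,dy 0.0011826081659044591 -0.0005101729465742864
```

Request:
move_arm(plan=[[[-0.1, 0, 0.91, 0, 0, 0.5, 0], [0, 0, 0.91, 0, 0, 0, 0], [0, 0, 0.91, 0, 0, 0, 0], [0, 0, 0.91, 0, 0, 0, 0], [0, 0, 0.91, 0, 0, 0, 0], [0, 0, 0, 0, 0, 0, -0.2], [0, 0, 0, 0, 0, 0, -0.4], [0, 0, 0, 0, 0, 0, -0.7], [0, 0, 0, 0, 0, 0, -1], [0, 0, 0, 0, 0, 0, -1]]])

```text
clock: 66.95
position: [0.5743, 0.3568, 0.0526]
tool_rot: [3.142, 0.0, 2.901]
force: [-0.9, -0.1, 0.0]
grip_width: 0.0144
finger_force: 39.9
```

Request:
move_arm(plan=[[[0, 0, 0, 0, 0, 0, -1], [0, 0, -0.5, 0, 0, 0, -1], [0, 0, -1, 0, 0, 0, -1], [0, 0, -1, 0, 0, 1, -1], [0, 0, -1, 0, 0, 1, -1], [0, 0, -1, 0, 0, 1, -1], [0, 0, -1, 0, 0, 1, -1], [0, 0, -1, 0, 0, 1, -1], [0, 0, -1, 0, 0, 1, -1], [0, 0, 0, 0, 0, 1, -1]]])

```text
clock: 67.95
position: [0.5752, 0.3577, 0.2064]
tool_rot: [3.137, -0.0, 2.163]
force: [0.0, 0.1, -0.1]
grip_width: 0.0143
finger_force: 39.9
```

Request:
move_arm(plan=[[[0, 0, 0, 0, 0, 1, -1], [0, 0, 0, 0, 0, 1, -1], [0, 0, 0, 0, 0, 1, -1], [0, 0, 0, 0, 0, 0.5, -1], [0, 0, 0, 0, 0, 0, -1], [0, 0, 0, 0, 0, 0, -1], [0, 0, 0, 0, 0, 0, -1], [0, 0, 0, 0, 0, 0, -1], [0, 0, 0, 0, 0, 0, -1], [0, 0, 0, 0, 0, 0, -1]]])

```text
clock: 68.95
position: [0.5743, 0.3568, 0.2025]
tool_rot: [-3.141, -0.0, 1.801]
force: [-0.6, -0.6, 0.1]
grip_width: 0.0145
finger_force: 39.9
```

Request:
move_arm(plan=[[[-0.99, -0.46, 0, 0, 0, 0, -1], [-0.99, -0.46, 0, 0, 0, 0, -1], [-0.99, -0.46, 0, 0, 0, 0, -1], [-0.99, -0.46, 0, 0, 0, 0, -1], [-0.99, -0.46, 0, 0, 0, 0, -1], [-0.99, -0.46, 0, 0, 0, 0, -1], [-0.99, -0.46, 0, 0, 0, 0, -1], [-0.99, -0.46, 0, 0, 0, 0, -1], [-0.99, -0.46, 0, 0, 0, 0, -1], [-0.99, -0.46, 0, 0, 0, 0, -1]]])

```text
clock: 69.95
position: [0.5297, 0.1422, 0.2026]
tool_rot: [3.141, 0.0, 1.801]
force: [-0.2, -0.9, -1.1]
grip_width: 0.0146
finger_force: 39.9
```

Request:
move_arm(plan=[[[-0.99, -0.46, 0, 0, 0, 0, -1], [-0.99, -0.46, 0, 0, 0, 0, -1], [-0.99, -0.46, 0, 0, 0, 0, -1], [-0.99, -0.46, 0, 0, 0, 0, -1], [-0.99, -0.46, 0, 0, 0, 0, -1], [-0.99, -0.46, 0, 0, 0, 0, -1], [-0.99, -0.46, 0, 0, 0, 0, -1], [-0.99, -0.46, 0, 0, 0, 0, -1], [-0.99, -0.46, 0, 0, 0, 0, -1], [-0.99, -0.46, 0, 0, 0, 0, -1]]])

```text
clock: 70.95
position: [0.4854, -0.0715, 0.2026]
tool_rot: [3.141, 0.0, 1.801]
force: [0.2, -0.5, 0.5]
grip_width: 0.0145
finger_force: 39.9
```

Request:
move_arm(plan=[[[-0.99, -0.46, 0, 0, 0, 0, -1], [-0.99, -0.46, 0, 0, 0, 0, -1], [-0.99, -0.46, 0, 0, 0, 0, -1], [-0.99, -0.46, 0, 0, 0, 0, -1], [-0.99, -0.46, 0, 0, 0, 0, -1], [-0.99, -0.46, 0, 0, 0, 0, -1], [-0.99, -0.46, 0, 0, 0, 0, -1], [-0.99, -0.46, 0, 0, 0, 0, -1], [-0.97, -0.46, 0, 0, 0, 0, -1], [0, 0, 0, 0, 0, 0, -1]]])

```text
clock: 71.95
position: [0.4447, -0.2653, 0.2025]
tool_rot: [-3.141, 0.001, 1.798]
force: [0.1, 0.7, -0.9]
grip_width: 0.0149
finger_force: 39.9
```

Request:
move_arm(plan=[[[0, 0, 1, 0, 0, 0, -1], [0, 0, 1, 0, 0, 0, -1], [0, 0, 1, 0, 0, 0, -1], [0, 0, 1, 0, 0, 0, -1], [0, 0, 1, 0, 0, 0, -1], [0, 0, 1, 0, 0, 0, -1], [0, 0, 1, 0, 0, 0, -1], [0, 0, 1, 0, 0, 0, -1], [0, 0, 0.75, 0, 0, 0, -1], [0, 0, 0, 0, 0, 0, -1]]])

```text
clock: 72.95
position: [0.4449, -0.2617, 0.026]
tool_rot: [-3.14, -0.002, 1.802]
force: [-0.2, -0.3, 0.4]
grip_width: 0.0148
finger_force: 39.9
```

Request:
move_arm(plan=[[[0, 0, 0, 0, 0, 0, -1], [0, 0, 0, 0, 0, 0, -0.4], [0, 0, 0, 0, 0, 0, -0.1], [0, 0, 0, 0, 0, 0, -0.1], [0, 0, 0, 0, 0, 0, -0.1], [0, 0, -0.5, 0, 0, 0, -0.1], [0, 0, -1, 0, 0, 0, -0.1], [0, 0, -1, 0, 0, 0, 0], [0, 0, -1, 0, 0, 0, 0], [0, 0, -1, 0, 0, 0, 0]]])

```text
clock: 73.95
position: [0.4455, -0.2627, 0.1191]
tool_rot: [3.141, 0.0, 1.801]
force: [0.6, -0.0, 0.0]
grip_width: 0.0425
finger_force: 0.0
```

Request:
move_arm(plan=[[[0, 0, -1, 0, 0, 0, 0], [0, 0, -1, 0, 0, 0, 0], [0, 0, -1, 0, 0, 0, 0], [0, 0, -1, 0, 0, 0, 0], [-1, 0, 0, 0, 0, 0, 0], [-1, 0, 0, 0, 0, 0, 0], [-1, 0, 0, 0, 0, 0, 0], [-1, 0, 0, 0, 0, 0, 0], [0, 0, 0, 0, 0, 0, 0], [0, 0, 0, 0, 0, 0, 0]]])

```text
clock: 74.95
position: [0.4636, -0.3404, 0.1978]
tool_rot: [3.142, -0.0, 1.801]
force: [0.5, 0.5, 0.6]
grip_width: 0.0429
finger_force: 0.0
```

Run:
```python
from h import *
w,K,M=frame("wrist"); cv2.imwrite("pics/w8.png",w); print(observe()["position"]); np.savez("w8.npz",K=K,M=M)
sc,Ks,Ms=frame("scene"); sd,Kd,Md=frame("side")
cv2.imwrite("pics/scene8.png",sc)
a=cv2.resize(w,(480,360)); b=cv2.resize(sd[100:480,200:440],(320,507))[:360]
c=cv2.resize(sc[225:300,255:315],(192,240),interpolation=cv2.INTER_CUBIC); e=cv2.resize(sd[300:480,200:420],(293,240)); 
f=np.zeros((240,800,3),np.uint8); f[:,:192]=c; f[:,192:485]=e; g=cv2.resize(sd[120:280,240:450],(315,240)); f[:,485:]=g
cv2.imwrite("pics/c8.png",np.vstack([np.hstack([a,b]),f]))
```

```text
[ 0.4636 -0.34    0.1978]
```

View pics/c8.png

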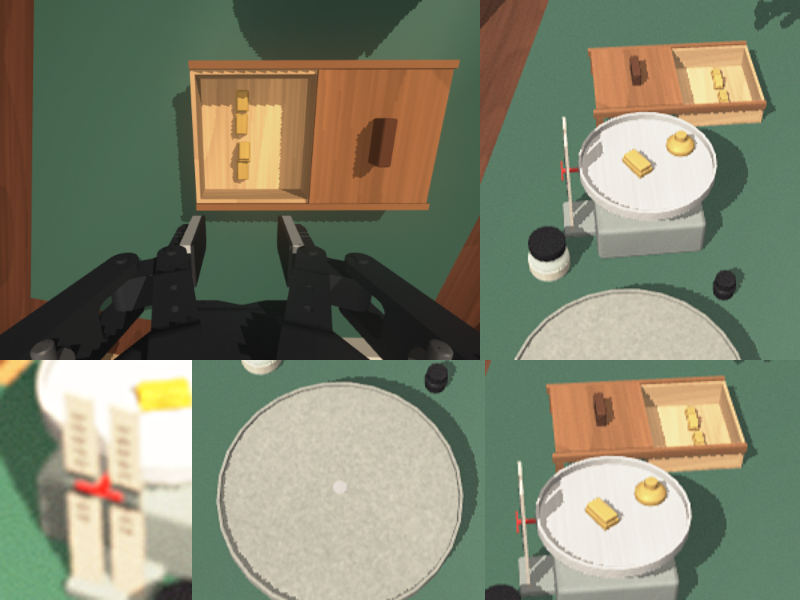

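All four small ingots are in the box at (240,100–170) in the wrist crop. The turntable is empty and the pointer is still in the band. Now I'll shut the cover.

Request:
move_arm(plan=[[[0.23, 0.94, 0, 0, 0, 0, 0], [0.23, 0.94, 0, 0, 0, 0, 0], [0.23, 0.94, 0, 0, 0, 0, 0], [0.23, 0.94, 0, 0, 0, 0, 0], [0.23, 0.94, 0, 0, 0, 0, 0], [0.23, 0.94, 0, 0, 0, 0, 0], [0.23, 0.94, 0, 0, 0, 0, 0], [0.23, 0.94, 0, 0, 0, 0, 0], [0, 0, 0.9, 0, 0, 0, 0], [0, 0, 0.9, 0, 0, 0, 0]]])

```text
clock: 76.1
position: [0.6035, -0.2689, 0.1609]
tool_rot: [3.141, 0.0, 1.803]
force: [0.0, -0.6, -0.8]
grip_width: 0.0431
finger_force: 0.0
```

Request:
move_arm(plan=[[[0, 0, 0.9, 0, 0, 0, 0], [0, 0, 0.9, 0, 0, 0, 0], [0, 0, 0.9, 0, 0, 0, 0], [0, 0, 0.9, 0, 0, 0, 0], [0, 0, 0.85, 0, 0, 0, 0], [0, 0, 0.8, 0, 0, 0, 0], [0, 0, 0, 0, 0, 0, 0], [0, 0, 0, 0, 0, 0, 0], [0, 0, 0, 0, 0, 0, 0], [0, 0, 0, 0, 0, 0, 0]]])

```text
clock: 77.1
position: [0.6023, -0.2706, 0.0574]
tool_rot: [3.141, 0.001, 1.801]
force: [0.3, -0.1, 0.7]
grip_width: 0.0423
finger_force: 0.0
```

Request:
move_arm(plan=[[[0, 0, 0, 0, 0, 0, -0.2], [0, 0, 0, 0, 0, 0, -0.3], [0, 0, 0, 0, 0, 0, -0.4], [0, 0, 0, 0, 0, 0, -0.5], [0, 0, 0, 0, 0, 0, -0.6], [0, 0, 0, 0, 0, 0, -0.8], [0, 0, 0, 0, 0, 0, -1], [0, 0, 0, 0, 0, 0, -1], [0, 0, 0, 0, 0, 0, -1], [0, 0, 0, 0, 0, 0, -1]]], grip_force=30)

```text
clock: 78.1
position: [0.6015, -0.2705, 0.0566]
tool_rot: [-3.141, -0.0, 1.801]
force: [-4.5, 0.1, 6.1]
grip_width: 0.0134
finger_force: 32.6
```

Request:
move_arm(plan=[[[0, -0.3, 0, 0, 0, 0, -1], [0, -0.6, 0, 0, 0, 0, -1], [0, -0.7, 0, 0, 0, 0, -1], [0, -0.7, 0, 0, 0, 0, -1], [0, -0.7, 0, 0, 0, 0, -1], [0, -0.7, 0, 0, 0, 0, -1], [0, -0.7, 0, 0, 0, 0, -1], [0, -0.7, 0, 0, 0, 0, -1], [0, -0.7, 0, 0, 0, 0, -1], [0, -0.4, 0, 0, 0, 0, -1]]])

```text
clock: 79.1
position: [0.4796, -0.2993, 0.0566]
tool_rot: [-3.141, 0.0, 1.8]
force: [2.9, -2.6, -0.8]
grip_width: 0.013
finger_force: 31.8
```

Request:
move_arm(plan=[[[0, -0.05, 0, 0, 0, 0, -1], [0, -0.05, 0, 0, 0, 0, -1], [0, -0.05, 0, 0, 0, 0, -1], [0, -0.05, 0, 0, 0, 0, -1], [0, -0.05, 0, 0, 0, 0, -1], [0, -0.05, 0, 0, 0, 0, -1], [0, -0.05, 0, 0, 0, 0, -1], [0, -0.05, 0, 0, 0, 0, -1], [0, 0, 0, 0, 0, 0, -1], [0, 0, 0, 0, 0, 0, -1]]])

```text
clock: 80.1
position: [0.4732, -0.3008, 0.0565]
tool_rot: [-3.141, 0.0, 1.801]
force: [0.4, -4.3, 5.9]
grip_width: 0.0132
finger_force: 32.6
```

Request:
move_arm(plan=[[[0, -0.03, 0, 0, 0, 0, -1], [0, -0.03, 0, 0, 0, 0, -1], [0, -0.03, 0, 0, 0, 0, -1], [0, -0.03, 0, 0, 0, 0, -1], [0, -0.03, 0, 0, 0, 0, -1], [0, -0.03, 0, 0, 0, 0, -1], [0, -0.03, 0, 0, 0, 0, -1], [0, -0.03, 0, 0, 0, 0, -1], [0, 0, 0, 0, 0, 0, -1], [0, 0, 0, 0, 0, 0, -1]]])

```text
clock: 81.1
position: [0.47, -0.3015, 0.0566]
tool_rot: [3.139, 0.001, 1.802]
force: [8.9, -3.9, -1.0]
grip_width: 0.0132
finger_force: 31.8
```

Request:
move_arm(plan=[[[0, -0.03, 0, 0, 0, 0, -1], [0, -0.03, 0, 0, 0, 0, -1], [0, -0.03, 0, 0, 0, 0, -1], [0, -0.03, 0, 0, 0, 0, -1], [0, 0, 0, 0, 0, 0, -1], [0, 0, 0, 0, 0, 0, -1], [0, 0, 0, 0, 0, 0, -1], [0, 0, 0, 0, 0, 0, -1], [0, 0, 0, 0, 0, 0, -1], [0, 0, 0, 0, 0, 0, -1]]])

```text
clock: 82.1
position: [0.4699, -0.3015, 0.0567]
tool_rot: [3.136, 0.002, 1.803]
force: [21.8, -2.7, -11.8]
grip_width: 0.013
finger_force: 30.7
```

The cover is firmly at its shut stop: force went to 22 N with no motion. I'll relax the push, release and retreat.

Request:
move_arm(plan=[[[0, 0.1, 0, 0, 0, 0, -1], [0, 0, 0, 0, 0, 0, -0.65], [0, 0, 0, 0, 0, 0, -0.4], [0, 0, 0, 0, 0, 0, -0.2], [0, 0, 0, 0, 0, 0, 0], [0, 0, 0, 0, 0, 0, 0], [0, 0, -0.3, 0, 0, 0, 0], [0, 0, -0.8, 0, 0, 0, 0], [0, 0, -1, 0, 0, 0, 0], [0, 0, -1, 0, 0, 0, 0]]])

```text
clock: 83.1
position: [0.4681, -0.3016, 0.1195]
tool_rot: [-3.141, -0.0, 1.801]
force: [0.1, -0.8, 0.2]
grip_width: 0.0427
finger_force: 0.0
```

Request:
move_arm(plan=[[[0, 0, -1, 0, 0, 0, 0], [0, 0, -1, 0, 0, 0, 0], [0, 0, -1, 0, 0, 0, 0], [0, 0, -1, 0, 0, 0, 0], [0, 0, -1, 0, 0, 0, 0], [0, 0, 0, 0, 0, 0, 0], [0, 0, 0, 0, 0, 0, 0], [0, 0, 0, 0, 0, 0, 0], [0, 0, 0, 0, 0, 0, 0], [0, 0, 0, 0, 0, 0, 0]]])

```text
clock: 84.1
position: [0.4681, -0.3016, 0.218]
tool_rot: [-3.141, -0.001, 1.801]
force: [0.7, 0.1, 0.5]
grip_width: 0.0425
finger_force: 0.0
```

Run:
```python
from h import *
print(observe()["position"])
w,K,M=frame("wrist"); cv2.imwrite("pics/w9.png",w)
O=np.array([.4705,-.301]); ex=np.array([.972,.233]); ey=np.array([-.233,.972])
# cover's +x edge: find brightness change (cover->green) along box x, at several y
hsv=cv2.cvtColor(w,cv2.COLOR_BGR2HSV)
for y in (.02,.035,.05):
    pr=[]
    for x in np.arange(.05,.1,.0005):
        u=proj(K,M,(*(O+x*ex+y*ey),.051)).round().astype(int); pr.append((x,hsv[u[1],u[0],0]))
    e=[x for x,h in pr if h>40]; print("cover edge x",e[:1])
sc,Ks,Ms=frame("scene"); hs=cv2.cvtColor(sc,cv2.COLOR_BGR2HSV)
r=cv2.inRange(hs,(0,130,120),(8,255,255))|cv2.inRange(hs,(172,130,120),(180,255,255)); r[:240]=0;r[300:]=0;r[:,:260]=0;r[:,310:]=0
ys,xs=np.nonzero(r); print("red",xs.mean(),ys.mean(),len(xs))
p=cv2.imread("pics/scene2.png"); hs=cv2.cvtColor(p,cv2.COLOR_BGR2HSV)
r=cv2.inRange(hs,(0,130,120),(8,255,255))|cv2.inRange(hs,(172,130,120),(180,255,255)); r[:240]=0;r[300:]=0;r[:,:260]=0;r[:,310:]=0
ys,xs=np.nonzero(r); print("red before",xs.mean(),ys.mean(),len(xs))
```

```text
[ 0.4681 -0.3016  0.218 ]
cover edge x [np.float64(0.07000000000000002)]
cover edge x [np.float64(0.07000000000000002)]
cover edge x [np.float64(0.07000000000000002)]
red 285.62295081967216 264.91803278688525 61
red before 285.78333333333336 265.0833333333333 60
```

```bash
python3 -c "
from h import *
print(job_done())"
```

```text
the job is handed in; nothing more can be done
None
```

The job is handed in: the button and the one large ingot are on the scale, measured at about 278 g with the pointer between the heavy lines, and all four small ingots are in the box with its cover fully shut.

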